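# Build a box column and gauge it with the telescoping boom

### The arm

A 6-joint arm with a two-finger parallel gripper is mounted at the origin on a cart in front of the work surface, level with it; the furniture and walls round the work are solid. World frame = base frame: x ahead of the robot, y to its left, z up, the work surface at z = 0. Lengths are in m, angles in rad, forces in N, time in s.
With the tool pointing down it reaches from about 0.35 to 0.85 m from the base axis. Payload 8.1 kg.
Tool frame: the origin (TCP) lies at the very end of the fingers, on their centre line; the grasp point (between the pads) lies 19 mm behind it (grasp_offset is the distance from the TCP to the grasp point, in m); z points along the fingers, y is the direction in which the jaws open and shut (so a half turn about z gives the same grasp; the last joint's range is limited). The gripper opens to 93 mm and grips with 3 to 60 N. Pads are 15 mm wide; open, the fingers measure 128 mm over their backs; the gripper's body (75 mm by 188 mm) begins 65 mm behind the grasp point.
Start: joints at [-0.085, 0.13, 1.488, -0, 1.523, -0.085], TCP at [0.6, 0, 0.219] pointing down, gripper open.
Joint ranges: [-2.96, 2.96], [-0.89, 2.26], [0.02, 2.5], [-1.34, 4.48], [0, 2.73], [-2.66, 2.66]. Speed limits (rad/s): [2.39, 2.39, 2.79, 3.14, 3.14, 3.14].

### API

Orientations are given as a rotation vector (axis times angle).
In Python, from plant import read_state, read_camera, close_job, search_frame, masks_of, grasp_offset gives the robot as it stands.
- The arm moves only by the tool drive_tool, never from a script. Its argument "plan" is a list of rows, each an object with "claw": the closure, from 0 (fully open) to 1 (shut); "linear": the shift along the tool's x, y, z in cm, a list of three; "angular": the turn, a rotation vector about the tool's x, y, z in degrees, a list of three. In form: [{"claw": claw, "linear": [tx, ty, tz], "angular": [ax, ay, az]}, ...]. A call has 1 to 12 rows; each row shifts and turns the commanded pose from where the row before left it, along the tool's axes as they then stand; what a row does not reach is not made up. A row lasts 1/8 s, in which the tool goes at most 62.5 mm and 10.7 degrees, less where a joint would pass 70% of its speed; a pose out of reach is approached as far as the arm can. A call is refused whole if a number of a shift passes 6.25 or a number of a turn 10.7, either way. A call with a gripper value outside its range is refused whole. The fingers move at their own pace and stop on an object; "newtons" is the grip in N (left out, the last holds). Time passes only in rows, so rows that do not move let the fingers close. It gives the time, the measured TCP pose, the force and the opening at its end, in the units of the state.
- read_state(): the state, without advancing time (a new reading comes with each control period).
- read_camera(name): name is "scene" or "side" or "wrist"; returns a dict with "pixels" (420x560x3 uint8, red, green, blue), "K" (3x3 intrinsics, pixels), "xyz" and "attitude" of the camera in the world. Camera axes: x right, y up, looking along -z (the intrinsics and any distortion apply to the point x, -y, -z); pixel columns grow to the right and rows downward; lengths in m; the calibration is good to about 2 mm. A picture is of the moment at which its call begins. There is no depth.
- close_job(): hands the job in, once; it reports no verdict.
Trained networks look in a picture, given as the dict that the camera call returned (one of the last four; its "shot" number tells which), for a name from the list of things; names that differ only in an ending like _2 or _b are one class to them, and where a whole thing is asked for, a point or a joint stands for the part that bears it (a point fixed in the world has none). Each returns a list of dicts, best first, with "p" (0 to 1); they miss things now and then, are a little off and sometimes report something else, mostly with a low value. They report only what shows in the picture. A call takes as long as a camera call. They do not tell look-alikes from the thing itself.
- search_frame(picture, label): "at" ([x, y, z] in m, in world coordinates, good to about 4 mm: the middle of the surface that is visible of it).
- masks_of(picture, label): "mask" (420x560 bool, what is visible of it).
The state is a dict: "t": time; "q": joint angles; "dq": joint speeds; "joint_torque": joint torques, N m; "tool_pos": TCP position; "orientation": TCP orientation; "force": force on the tool from outside, world axes, zero at the start; "wrist_torque": the same for the moment, N m; "opening": finger opening in m.
Only numpy, scipy, OpenCV 4.12 (cv2) and the standard library are available. Lean on these libraries where they do the work, as an engineer would, in place of code of your own. Each camera call takes 0.05 s, during which the arm holds its last target.

### The job

Stack the two green-lidded cover-slip boxes, one after the other, squarely on top of the white-lidded one that stands on the gauge's black rubber pad, leaving the white box where it is and the other things on the bench alone. Then push the gauge's green lock button fully in, take the orange knob and draw the sprung boom out over the column until its pointer stands at the white line of the red set mark on the ruler. Finish while holding the knob there: the boom springs back if let go, and the column must still be standing square.

Things in the scene. Friction and masses are not known exactly. Their poses are not given: they have to be found in the camera images.
- gauge: the gauge, fixed to the bench: a grey base plate 110 (x) x 300 (y) x 12 mm, at its +y end a blue mast carrying an aluminium sleeve (34 mm wide, from y = 45 to 145 mm, top 100 mm up) out of which the boom slides. Origin on the bench top under the knob with the boom fully in; its -y axis is the way the boom draws out. A white ruler with a tick every 5 mm lies on the base along y at x = -40 mm.
- pad (a point): centre of the top face of the black rubber pad (44 x 44 mm, 18 mm above the bench) on the gauge's base, 93 mm along the gauge's -y from the knob of the boom when that is fully in; the white box stands on it. The finished column of three is 57 mm high and its top lies 75 mm above the bench, 5 mm under the boom, which passes over it.
- white_box_mid (a point): white-lidded cover-slip box, closed and solid, 31 x 31 x 19 mm, some 20 to 40 g; the point is its centre, half-way up; z is up, x and y run square to its sides. It stands on the pad at the start
- green_box_1_mid (a point): green-lidded cover-slip box, closed and solid, 31 x 31 x 19 mm, some 20 to 40 g; the point is its centre, half-way up; z is up, x and y run square to its sides. It stands on the bench at the start. The two green ones are alike and go on in either order
- green_box_2_mid (a point): the other green-lidded cover-slip box, closed and solid, 31 x 31 x 19 mm, some 20 to 40 g; the point is its centre, half-way up; z is up, x and y run square to its sides. It stands on the bench at the start
- button_top (a point): centre of the top face of the green lock button, 22 mm across, on top of the sleeve, facing up; 112 mm above the bench when out, 104 mm when fully in
- lock_button (a joint): travel of the lock button downward in m: 0 out (boom locked), 0.008 fully in. About 3 N moves it; it stays in. The boom is free from 0.0065 on
- knob (a point): middle of the orange knob that stands on the head of the boom: an upright square post 16 x 16 mm, its sides along the gauge's x and y, 40 mm tall (from 94 to 134 mm above the bench); the point is 116 mm above the bench. With the boom in, the sleeve's end (102 mm high) is 37 mm from the knob's side. The knob moves with the boom
- boom (a joint): how far the boom is drawn out in m: 0 fully in (start), 0.11 at most. A spring pulls it back in with about 3.5 N at 0 and 6.5 N at 0.085; while the button is out it is locked. A steel tongue 30 mm wide reaches 45 mm ahead of the knob (in the gauge's -y) at 80 to 84 mm above the bench
- pointer_tip (a point): lower tip of the boom's red-ended pointer, a thin rod that hangs from the head of the boom down to the ruler, 23 mm above the bench; along the gauge's y it is level with the knob's middle, in x 40 mm towards the gauge's -x
- mark_line (a point): middle of the white line on the red set mark, a fixed tab 20 x 10 x 6 mm on the ruler, 18 mm above the bench; its axes are the gauge's. The pointer is at the mark when pointer_tip and this point have the same y in the gauge's frame
- jar: bystander: clear jar with blue lid, 54 mm across, 72 mm tall; origin under its centre. Leave alone.
- dropper: bystander: small grey dropper bottle, 30 mm across, 84 mm tall; origin under its centre. Leave alone.
- petri: bystander: petri dish, 61 mm across, 15 mm high; origin under its centre. Leave alone.
Not all that is in view belongs to the job. Leave any brown or yellow look-alike of the part that bears green_box_2_mid alone.

How it is judged:
By the outcome, as a careful person would: the job done as asked, in the order asked, and still so for the second after the job is handed in, while the arm keeps its last pose, push and grip.
It also fails if it takes over 70 s, if anything falls off the work surface, if the arm or the gripper's body presses on something with over 40 N, if the wrist force passes 120 N, or if a joint passes its speed limit or range.

## Working session

There is one attempt and no reset: what is moved stays moved. The work goes in short steps, Python scripts to look and compute and a tool call to move; the robot and the scene stay as the last step left them, time stands still between calls to the robot, and variables do not carry over. Pictures are saved under pics/ and viewed, and the job is handed in when it is done.

Besides the shell and the picture viewer there is one more tool, called after "Request:" in YAML: its name, and indented under it one key for each argument. drive_tool: Moves the arm, as the interface text tells. Its arguments: {"type":"object","properties":{"plan":{"type":"array"},"newtons":{"type":"number"}},"required":["plan"]}

```bash
ls; mkdir -p pics
python3 - <<'E'
from plant import *
import cv2,plant
s=read_state()
for k in s: print(k,s[k])
print(grasp_offset)
for n in ["scene","side","wrist"]:
    p=read_camera(n); cv2.imwrite(f"pics/{n}0.png",p["pixels"][:,:,::-1])
    print(n,p["K"],p["xyz"],p["attitude"],p.keys())
    for l in ["gauge","pad","white_box_mid","green_box_1_mid","button_top","knob","pointer_tip","mark_line","jar","dropper","petri"]:
        try: print(l,[(d["at"],round(d["p"],2)) for d in search_frame(p,l)])
        except Exception as e: print(l,e)
E
```

```text
pics
t 0.0
q [-8.54016581e-02  1.31157921e-01  1.48927704e+00 -1.37861204e-05
  1.52301259e+00 -8.54102710e-02]
dq [-0.00072784 -0.00111553  0.00055904 -0.00013373 -0.00115258 -0.00173468]
joint_torque [-1.61290725e-03 -5.59853125e+01 -4.91755986e+01  7.67333270e-02
  3.59135563e-02 -2.97389461e-04]
tool_pos [5.99423623e-01 6.54742560e-05 2.17590629e-01]
orientation [-2.22043385e+00 -2.22045446e+00  1.89271627e-03]
force [-0.0231699  -0.24387749  0.24835632]
wrist_torque [ 0.01553555  0.03354969 -0.00050898]
opening 0.09318611839766217
0.0188
scene [[392.74684536   0.         282.45949058]
 [  0.         392.74684536 204.96423802]
 [  0.           0.           1.        ]] [-0.23746789 -0.50627151  0.51512632] [ 1.03049613 -0.55546169 -0.89576315] dict_keys(['pixels', 'K', 'xyz', 'attitude', 'shot'])
gauge [([0.5453, 0.0816, 0.0192], 0.61)]
pad [([0.5477, 0.0768, 0.0148], 0.75)]
white_box_mid [([0.5766, -0.047, 0.033], 0.53)]
green_box_1_mid [([0.3891, -0.2857, 0.0224], 0.72)]
button_top []
knob [([0.5647, 0.0428, 0.0871], 0.88)]
pointer_tip [([0.5614, 0.0447, 0.094], 0.64)]
mark_lin
[... 994 characters left out ...]
      354.04842651 205.80404875]
 [  0.           0.           1.        ]] [0.60044102 0.0848214  0.38502686] [-3.07011836e-01  1.62948784e-03 -8.93442373e-05] dict_keys(['pixels', 'K', 'xyz', 'attitude', 'shot'])
gauge [([0.5755, 0.0639, 0.0073], 0.86)]
pad [([0.5766, 0.0632, 0.0129], 0.98)]
white_box_mid [([0.5867, -0.0371, 0.0303], 0.8)]
green_box_1_mid [([0.4125, -0.2955, 0.0163], 0.57)]
button_top [([0.5647, 0.134, 0.1116], 0.95), ([0.5723, 0.0646, 0.0114], 0.74)]
knob [([0.574, 0.048, 0.0945], 0.93), ([0.5794, -0.2998, 0.0235], 0.16)]
pointer_tip [([0.5727, 0.0518, 0.0888], 0.56)]
mark_line [([0.5383, -0.0222, 0.0156], 0.67)]
jar [([0.7383, -0.0612, 0.0682], 0.83)]
dropper []
petri []
```

View pics/scene0.png

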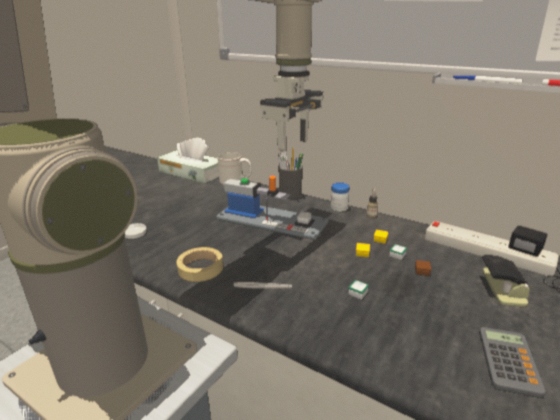

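View pics/side0.png

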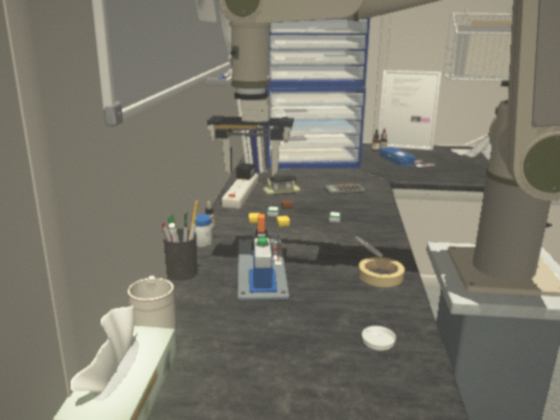

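View pics/wrist0.png

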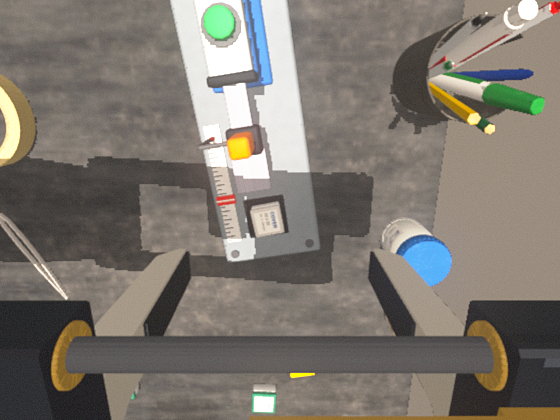

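The scene view shows the gauge near (270,215), green boxes at about (398,252) and (358,289), yellow look-alikes at (363,250) and (381,236), and a brown one at (424,267). The wrist view shows the white box at (268,218), the knob at (240,147), the button at (218,20) and the mark at (226,200). Next I'll write helpers and measure.

```bash
cat > h.py <<'E'
from plant import *
import numpy as np, cv2
from scipy.spatial.transform import Rotation as R
from scipy.optimize import minimize, least_squares
def cam(p): return R.from_rotvec(p["attitude"]).as_matrix(), np.array(p["xyz"]), np.array(p["K"])
def proj(p,X):
    A,c,K=cam(p); q=(np.atleast_2d(X)-c)@A; q=q*[1,-1,-1]; u=q@K.T; return u[:,:2]/u[:,2:]
def ray(p,uv):
    A,c,K=cam(p); d=np.linalg.solve(K,np.c_[np.atleast_2d(uv),np.ones(len(np.atleast_2d(uv)))].T).T*[1,-1,-1]
    return c,d@A.T
def onz(p,uv,z):
    c,d=ray(p,uv); return c+d*((z-c[2])/d[:,2:])
def boxpts(x,y,z,yaw,a=.0155,b=.0155,h=.0095):
    P=np.array([[i*a,j*b,k*h] for i in(-1,1) for j in(-1,1) for k in(-1,1)])
    return R.from_euler('z',yaw).apply(P)+[x,y,z]
def sil(p,P,s=4):
    uv=proj(p,P); m=np.zeros((420*s,560*s),np.uint8); cv2.fillConvexPoly(m,cv2.convexHull(((uv+.5)*s).astype(np.float32)).astype(np.int32),1)
    return cv2.resize(m.astype(np.float32),(560,420),interpolation=cv2.INTER_AREA)
def fitbox(p,mask,x,y,z,yaw=0):
    M=mask.astype(np.float32); best=None
    def f(v):
        S=sil(p,boxpts(v[0]/100,v[1]/100,z,v[2])); return 1-np.minimum(S,M).sum()/max(np.maximum(S,M).sum(),1)
    for y0 in np.arange(-.7,.8,.35):
        r=minimize(f,[x*100,y*100,yaw+y0],method='Nelder-Mead',options=dict(initial_simplex=[[x*100,y*100,yaw+y0],[x*100+.6,y*100,yaw+y0],[x*100,y*100+.6,yaw+y0],[x*100,y*100,yaw+y0+.2]],xatol=.002,fatol=1e-5))
        if best is None or r.fun<best.fun: best=r
    return best.x[0]/100,best.x[1]/100,(best.x[2]+np.pi/4)%(np.pi/2)-np.pi/4,1-best.fun
def save(p,n): cv2.imwrite(f"pics/{n}.png",p["pixels"][:,:,::-1])
E
python3 - <<'E'
from h import *
p=read_camera("scene")
print(onz(p,[[398,252],[358,289],[363,250],[381,236],[424,267]],.015))
p=read_camera("wrist")
print(onz(p,[[263,403]],.019), onz(p,[[268,218]],.037),onz(p,[[240,147]],.134),onz(p,[[218,20]],.112),onz(p,[[226,200]],.018))
# gauge edges on z=.012
print(onz(p,[[231,262],[319,247],[172,0],[287,0]],.012))
for d in masks_of(p,"white_box_mid"):
    print(d["p"],d["mask"].sum()); print(fitbox(p,d["mask"],.58,-.04,.0275))
E
```

```text
[[ 0.56996853 -0.30833285  0.015     ]
 [ 0.38975039 -0.28324762  0.015     ]
 [ 0.53503139 -0.23512841  0.015     ]
 [ 0.62123448 -0.24841685  0.015     ]
 [ 0.53959097 -0.37629048  0.015     ]]
[[ 0.57858066 -0.30372319  0.019     ]] [[ 0.58832009 -0.03885744  0.037     ]] [[0.57242944 0.04882847 0.134     ]] [[0.55766631 0.13348086 0.112     ]] [[ 0.54240728 -0.02495996  0.018     ]]
[[ 0.54384327 -0.10207937  0.012     ]
 [ 0.64562493 -0.08302057  0.012     ]
 [ 0.49992016  0.16812456  0.012     ]
 [ 0.60729114  0.16805035  0.012     ]]
0.95 972
(np.float64(0.5877567709675839), np.float64(-0.042896831108892905), np.float64(0.16481708281374263), np.float64(0.9455257654190063))
```

Request:
drive_tool:
  plan:
    - {"claw": 0.3,"linear": [-4,-1.5,0],"angular": [0,0,0]}
    - {"claw": 0.3,"linear": [-4,-1.5,0],"angular": [0,0,0]}
    - {"claw": 0.3,"linear": [-4,-1.5,0],"angular": [0,0,0]}
    - {"claw": 0.3,"linear": [-4,-1.5,0],"angular": [0,0,0]}
    - {"claw": 0.3,"linear": [-4,-1.5,0],"angular": [0,0,0]}
    - {"claw": 0.3,"linear": [-4,-1.5,0],"angular": [0,0,0]}
    - {"claw": 0.3,"linear": [-4,-1.5,0],"angular": [0,0,0]}
    - {"claw": 0.3,"linear": [-4,-1.5,0],"angular": [0,0,0]}
    - {"claw": 0.3,"linear": [0,0,0],"angular": [0,0,0]}
    - {"claw": 0.3,"linear": [0,0,0],"angular": [0,0,0]}
  newtons: 15

```text
t: 3.2
tool_pos: [0.4801, -0.3196, 0.2186]
orientation: [-2.222, -2.221, -0.001]
force: [-0.5, -0.6, -0.1]
opening: 0.0651
```

Run:
```python
from h import *
s=read_state(); print(s["t"],s["tool_pos"],s["orientation"],s["opening"],s["q"])
p=read_camera("wrist"); save(p,"w1")
for d in masks_of(p,"green_box_1_mid"):
    m=d["mask"]; uv=np.argwhere(m).mean(0)[::-1]; c=onz(p,[uv],.0095)[0]
    print(d["p"],m.sum(),uv,c,np.array(p["pixels"])[m].mean(0)); print(fitbox(p,m,c[0],c[1],.0095))
```

```text
3.2 [ 0.48008095 -0.31964841  0.21856045] [-2.22181912e+00 -2.22060009e+00 -7.00119184e-04] 0.0650830507309273 [-6.76620781e-01  6.81355508e-02  1.55474378e+00  4.79418458e-04
  1.51899058e+00 -6.76096861e-01]
0.58 1039 [197.92974013 138.91337825] [ 0.39476622 -0.28006196  0.0095    ] [203.67661213 233.21174206 216.61212705]
(np.float64(0.39501013220286624), np.float64(-0.28003015180333923), np.float64(-0.062399400528100335), np.float64(0.9525561928749084))
```

View pics/w1.png

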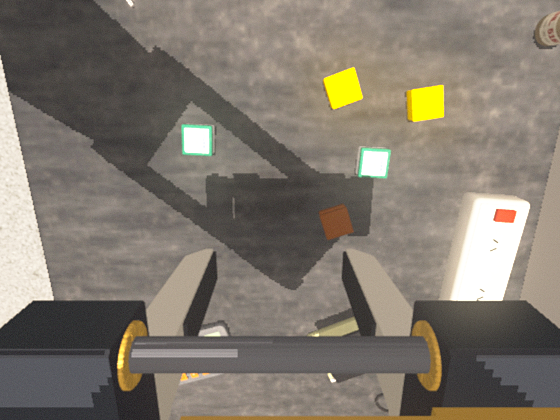

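The wrist view shows green boxes at (197,140) and (374,162), yellow ones at (343,88) and (426,103), and a brown one at (336,222). I'll segment both green boxes by colour.

```bash
cat >> h.py <<'E'
def greenmask(p,c,r=30):
    im=p["pixels"].astype(int); R_,G,B=im[...,0],im[...,1],im[...,2]
    m=((G-R_>20)&(G>90)|((im.min(2)>170)))
    k=np.zeros(m.shape,bool); u,v=int(c[0]),int(c[1]); k[max(0,v-r):v+r,max(0,u-r):u+r]=1
    m=(m&k).astype(np.uint8); n,l,st,ce=cv2.connectedComponentsWithStats(m)
    i=1+np.argmax(st[1:,4]); return l==i
E
python3 - <<'E'
from h import *
p=read_camera("wrist")
for c in [(197,140),(374,162)]:
    m=greenmask(p,c); x=onz(p,[c],.0095)[0]; print(m.sum(), fitbox(p,m,x[0],x[1],.0095))
E
```

```text
965 (np.float64(0.39437053302046315), np.float64(-0.28066299499551095), np.float64(-0.07389935999742736), np.float64(0.8921341896057129))
895 (np.float64(0.5797784946711357), np.float64(-0.30465580879714305), np.float64(-0.07643939626597107), np.float64(0.8398191928863525))
```

Request:
drive_tool:
  plan:
    - {"claw": 0.3,"linear": [0.5,3.3,2.5],"angular": [0,0,0]}
    - {"claw": 0.3,"linear": [0.5,3.3,2.5],"angular": [0,0,0]}
    - {"claw": 0.3,"linear": [0.5,3.3,2.5],"angular": [0,0,0]}
    - {"claw": 0.3,"linear": [0,0,3],"angular": [0,0,0]}
    - {"claw": 0.3,"linear": [0,0,3],"angular": [0,0,4]}
    - {"claw": 0.3,"linear": [0,0,0],"angular": [0,0,0]}
    - {"claw": 0.3,"linear": [0,0,0],"angular": [0,0,0]}
    - {"claw": 0.3,"linear": [0,0,0],"angular": [0,0,0]}

```text
t: 4.35
tool_pos: [0.5802, -0.3055, 0.086]
orientation: [2.294, 2.142, 0.001]
force: [0.6, -1.0, 0.1]
opening: 0.0651
```

```bash
cat > look.py <<'E'
from h import *
import sys
n=sys.argv[1]; z=float(sys.argv[2]); 
s=read_state(); T=R.from_rotvec(s["orientation"]).as_matrix(); t=s["tool_pos"]
print("t",s["t"],"tcp",t.round(4),"toolyaw(deg)",np.degrees(np.arctan2(-T[0,0],T[1,0])).round(2),"zaxis",T[:,2].round(4),"op",s["opening"].round(4),"F",np.round(s["force"],1))
p=read_camera("wrist"); save(p,n)
for d in masks_of(p,sys.argv[3]):
    m=d["mask"]; uv=np.argwhere(m).mean(0)[::-1]; c=onz(p,[uv],z)[0]; f=fitbox(p,m,c[0],c[1],z)
    dl=T.T@(np.array([f[0],f[1],z])-t)
    print("p",d["p"],m.sum(),"uv",uv.round(),"box",np.round(f,4),"yawdeg",np.degrees(f[2]).round(2),"delta tool cm",(dl*100).round(2))
E
python3 look.py w2 .0095 green_box_1_mid
```

```text
Traceback (most recent call last):
  File "look.py", line 5, in <module>
    print("t",s["t"],"tcp",t.round(4),"toolyaw(deg)",np.degrees(np.arctan2(-T[0,0],T[1,0])).round(2),"zaxis",T[:,2].round(4),"op",s["opening"].round(4),"F",np.round(s["force"],1))
                                                                                                                                  ^^^^^^^^^^^^^^^^^^
AttributeError: 'float' object has no attribute 'round'
```

```bash
sed -i 's/s\["opening"\].round(4)/round(s["opening"],4)/' look.py
python3 look.py w2 .0095 green_box_1_mid
```

```text
t 4.35 tcp [ 0.5802 -0.3055  0.086 ] toolyaw(deg) -3.94 zaxis [ 0.0028 -0.0017 -1.    ] op 0.0651 F [ 0.6 -1.   0.1]
p 0.63 2147 uv [ 23. 200.] box [ 0.394  -0.2799 -0.0216  0.9417] yawdeg -1.24 delta tool cm [  1.29 -18.77   7.59]
```

View pics/w2.png

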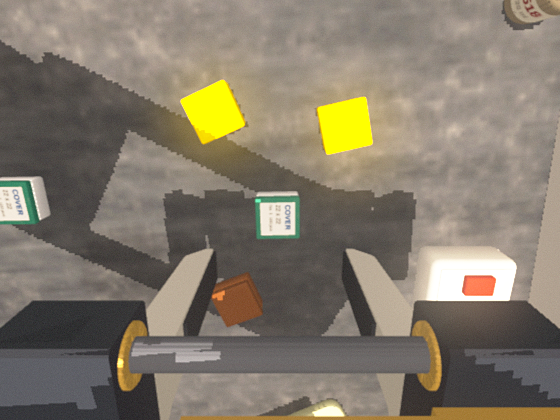

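The box sits centred between the fingers at (278,215) and square to the jaws.

Run:
```python
from h import *
p=read_camera("wrist"); s=read_state(); T=R.from_rotvec(s["orientation"]).as_matrix()
im=p["pixels"].astype(int)
m=((im[...,1]-im[...,0]>25)|(im.min(2)>115)); k=np.zeros_like(m);k[180:250,245:312]=1; m=(m&k).astype(np.uint8)
m=cv2.morphologyEx(m,cv2.MORPH_CLOSE,np.ones((5,5),np.uint8)); n,l,st,_=cv2.connectedComponentsWithStats(m); m=l==1+np.argmax(st[1:,4])
print(st[1:]); f=fitbox(p,m,.58,-.305,.0095); print(f, T.T@(np.array([f[0],f[1],.0095])-s["tool_pos"]))
# top green corners: 
print(proj(p,boxpts(f[0],f[1],.0095,f[2])).round(1).tolist())
```

```text
[[ 311  180    1    1    1]
 [ 245  189   56   50 2169]]
(np.float64(0.5792746780925356), np.float64(-0.3037955378902354), np.float64(-0.07277773549203781), np.float64(0.9147733449935913)) [ 0.00168073 -0.00065069  0.07560577]
[[257.4, 229.1], [255.9, 238.9], [256.8, 189.8], [255.1, 197.0], [298.1, 229.2], [299.5, 239.0], [298.9, 189.9], [300.4, 197.1]]
```

Request:
drive_tool:
  plan:
    - {"claw": 0.3,"linear": [0.15,-0.05,2.5],"angular": [0,0,0]}
    - {"claw": 0.3,"linear": [0,0,3],"angular": [0,0,0]}
    - {"claw": 0.3,"linear": [0,0,1.8],"angular": [0,0,0]}
    - {"claw": 0.3,"linear": [0,0,0.9],"angular": [0,0,0]}
    - {"claw": 0.3,"linear": [0,0,0],"angular": [0,0,0]}
    - {"claw": 0.3,"linear": [0,0,0],"angular": [0,0,0]}

```text
t: 5.25
tool_pos: [0.5793, -0.3039, 0.0027]
orientation: [2.296, 2.142, 0.001]
force: [0.3, -0.7, -0.1]
opening: 0.0652
```

```bash
python3 look.py w3 .0095 green_box_1_mid
```

```text
t 5.25 tcp [ 0.5793 -0.3039  0.0027] toolyaw(deg) -4.0 zaxis [ 1.3e-03 -9.0e-04 -1.0e+00] op 0.0652 F [ 0.3 -0.7 -0.1]
```

View pics/w3.png

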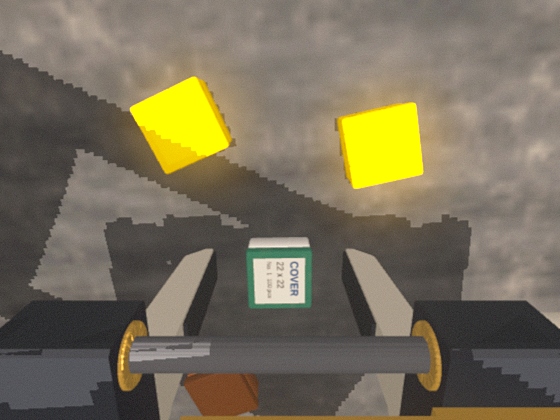

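The box (247–311, 248–307) sits between the fingers. I'll check its centring from the top-face corners, then grip.

Run:
```python
from h import *
p=read_camera("wrist"); s=read_state(); T=R.from_rotvec(s["orientation"]).as_matrix()
P=onz(p,[[246.5,247],[311.5,247],[312,307.5],[247,307.5]],.019); print(P, (P.mean(0)-s["tool_pos"])@T)
```

```text
[[ 0.56556523 -0.28549229  0.019     ]
 [ 0.59548683 -0.28759018  0.019     ]
 [ 0.59436442 -0.31982862  0.019     ]
 [ 0.56265395 -0.31760738  0.019     ]] [ 0.0011221   0.00039396 -0.01655301]
```

Request:
drive_tool:
  plan:
    - {"claw": 0.75,"linear": [0,0,0],"angular": [0,0,0]}
    - {"claw": 0.75,"linear": [0,0,0],"angular": [0,0,0]}
    - {"claw": 0.75,"linear": [0,0,0],"angular": [0,0,0]}
    - {"claw": 0.75,"linear": [0,0,0],"angular": [0,0,0]}
    - {"claw": 0.75,"linear": [0,0,0],"angular": [0,0,0]}
    - {"claw": 0.75,"linear": [0,0,0],"angular": [0,0,0]}
  newtons: 12

```text
t: 6.15
tool_pos: [0.5786, -0.3034, 0.0016]
orientation: [-2.298, -2.142, 0.0]
force: [0.1, -0.6, -0.0]
opening: 0.0308
```

```bash
python3 look.py w4 .0095 green_box_1_mid
```

```text
t 6.15 tcp [ 0.5786 -0.3034  0.0016] toolyaw(deg) -4.0 zaxis [-1.e-04  0.e+00 -1.e+00] op 0.0308 F [ 0.1 -0.6 -0. ]
```

View pics/w4.png

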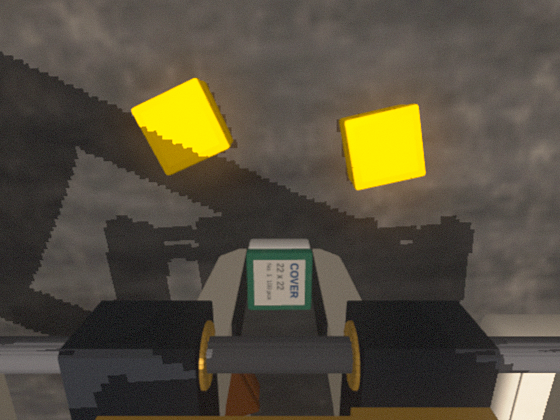

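Gripped at 30.8 mm opening and square. Now lift and carry it over the pad.

Request:
drive_tool:
  plan:
    - {"claw": 0.75,"linear": [0,0,-3],"angular": [0,0,0]}
    - {"claw": 0.75,"linear": [0,0,-5],"angular": [0,0,0]}
    - {"claw": 0.75,"linear": [2,0,-4],"angular": [0,0,0]}
    - {"claw": 0.75,"linear": [4,-0.15,0],"angular": [0,0,0]}
    - {"claw": 0.75,"linear": [4,-0.15,0],"angular": [0,0,0]}
    - {"claw": 0.75,"linear": [4,-0.15,0],"angular": [0,0,0]}
    - {"claw": 0.75,"linear": [4,-0.15,0],"angular": [0,0,0]}
    - {"claw": 0.75,"linear": [4,-0.15,0],"angular": [0,0,0]}
    - {"claw": 0.75,"linear": [3,-0.1,0],"angular": [0,0,-6.7]}
    - {"claw": 0.75,"linear": [1,0,0],"angular": [0,0,-6.7]}
    - {"claw": 0.75,"linear": [0,0,0],"angular": [0,0,0]}
    - {"claw": 0.75,"linear": [0,0,0],"angular": [0,0,0]}

```text
t: 7.75
tool_pos: [0.5871, -0.044, 0.1216]
orientation: [2.035, 2.393, -0.0]
force: [0.5, -0.3, -1.0]
opening: 0.0307
```

```bash
python3 look.py w5 .0275 white_box_mid
```

```text
t 7.75 tcp [ 0.5871 -0.044   0.1216] toolyaw(deg) 9.24 zaxis [-0.e+00 -2.e-04 -1.e+00] op 0.0307 F [ 0.5 -0.3 -1. ]
p 0.64 1797 uv [280. 207.] box [ 0.5875 -0.0426  0.1834  0.9416] yawdeg 10.51 delta tool cm [0.14 0.06 9.41]
p 0.57 32672 uv [278. 112.] box [0.5345 0.0743 0.1689 0.0872] yawdeg 9.68 delta tool cm [12.52 -3.29  9.41]
p 0.47 343 uv [226. 172.] box [ 0.5482 -0.0307 -0.159   0.1731] yawdeg -9.11 delta tool cm [ 1.94 -3.63  9.41]
```

View pics/w5.png

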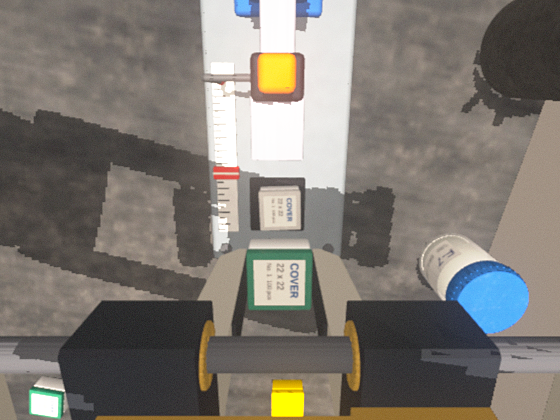

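```bash
cat > zoom.py <<'E'
from h import *
import sys
n,u0,u1,v0,v1,k=sys.argv[1],*map(int,sys.argv[2:7])
im=cv2.imread(f"pics/{n}.png")[v0:v1,u0:u1]; im=cv2.resize(im,None,fx=k,fy=k,interpolation=cv2.INTER_NEAREST)
for i in range(u0,u1,10): cv2.putText(im,str(i),((i-u0)*k,8),0,.3,(0,0,255)); cv2.line(im,((i-u0)*k,0),((i-u0)*k,4),(0,0,255))
for i in range(v0,v1,10): cv2.putText(im,str(i),(0,(i-v0)*k+4),0,.3,(0,0,255)); cv2.line(im,(0,(i-v0)*k),(5,(i-v0)*k),(0,0,255))
cv2.imwrite(f"pics/{n}z.png",im)
E
python3 zoom.py w5 235 325 170 320 4
```

```text
(no output)
```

View pics/w5z.png

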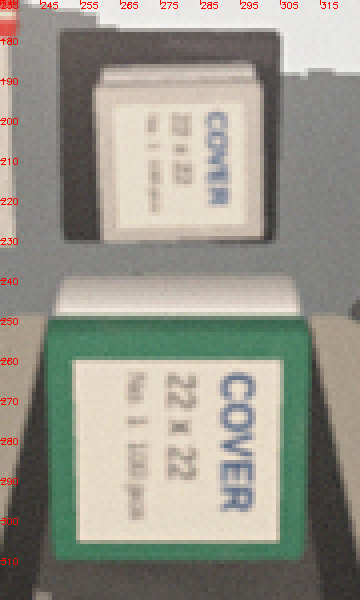

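```bash
cat > rel.py <<'E'
from h import *
# usage: top-face corners (TL,TR,BR,BL) white & green, heights
def top(p,uv,z):
    s=read_state(); T=R.from_rotvec(s["orientation"]).as_matrix()
    P=(onz(p,uv,z)-s["tool_pos"])@T; c=P.mean(0)
    e=np.linalg.norm(np.roll(P,-1,0)-P,axis=1); v=(P[0]+P[1]-P[2]-P[3]); w=(P[1]+P[2]-P[0]-P[3])
    print("centre tool mm",(c*1000).round(2),"edges",(e*1000).round(1),"ang deg",np.degrees(np.arctan2(v[1],v[0])).round(2),np.degrees(np.arctan2(-w[0],w[1])).round(2))
    return c
E
python3 - <<'E'
from rel import *
p=read_camera("wrist"); z=read_state()["tool_pos"][2]
top(p,[[258.7,190.5],[301,190.5],[301.3,230.3],[260.3,230.3]],.037)
top(p,[[247,249.5],[312,249.5],[311.5,309.5],[247.3,309.5]],z+.0174)
E
```

```text
centre tool mm [ 1.34  0.97 84.61] edges [31.  31.3 31.2 31.3] ang deg -1.33 0.0
centre tool mm [  0.54   0.37 -17.4 ] edges [29.9 31.9 31.2 31.9] ang deg 0.1 -0.02
```

Request:
drive_tool:
  plan:
    - {"claw": 0.75,"linear": [0.08,0.06,2.5],"angular": [0,0,0]}
    - {"claw": 0.75,"linear": [0,0,2.5],"angular": [0,0,-0.5]}
    - {"claw": 0.75,"linear": [0,0,1.5],"angular": [0,0,0]}
    - {"claw": 0.75,"linear": [0,0,0],"angular": [0,0,0]}
    - {"claw": 0.75,"linear": [0,0,0],"angular": [0,0,0]}
    - {"claw": 0.75,"linear": [0,0,0],"angular": [0,0,0]}

```text
t: 8.65
tool_pos: [0.5885, -0.0428, 0.058]
orientation: [2.021, 2.403, 0.002]
force: [-0.1, -0.1, -0.9]
opening: 0.0308
```

```bash
python3 look.py w6 .0275 white_box_mid;python3 zoom.py w6 220 340 200 320 5
```

```text
t 8.65 tcp [ 0.5885 -0.0428  0.058 ] toolyaw(deg) 9.89 zaxis [ 2.1e-03 -3.0e-04 -1.0e+00] op 0.0308 F [-0.1 -0.1 -0.9]
p 0.6 6193 uv [510. 326.] box [ 0.7349 -0.0606 -0.395   0.5395] yawdeg -22.63 delta tool cm [-4.27 14.11  3.08]
p 0.59 1400 uv [277. 226.] box [ 0.5888 -0.0411  0.3517  0.4283] yawdeg 20.15 delta tool cm [0.17 0.05 3.05]
```

View pics/w6z.png

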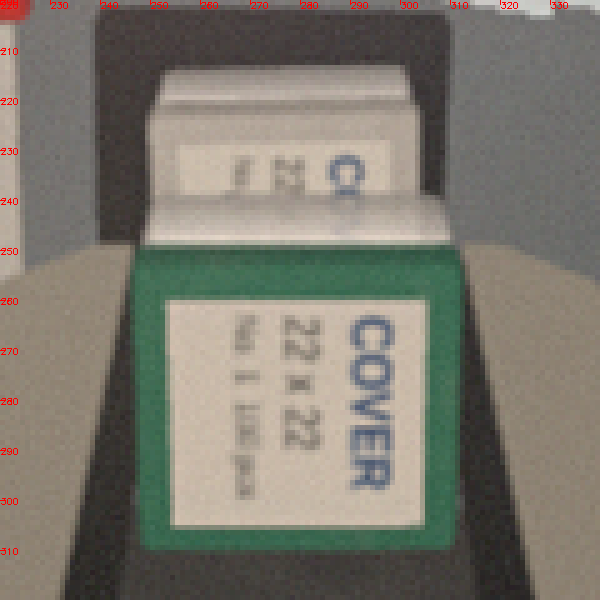

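Run:
```python
from h import *
p=read_camera("wrist"); s=read_state(); T=R.from_rotvec(s["orientation"]).as_matrix(); t=s["tool_pos"]; print(t)
f=lambda uv,z:print(((onz(p,uv,z)-t)@T*1000).round(2).tolist())
f([[249.7,221],[303.2,221]],.037)
f([[246.5,249.5],[312.3,249.5]],t[2]+.0174)
f([[251.5,238.7],[308,238.7]],t[2]-.0016)
```

```text
[ 0.58809601 -0.04264719  0.05742292]
[[16.47, -16.2, 20.4], [16.46, 13.86, 20.43]]
[[16.32, -14.63, -17.42], [16.32, 15.64, -17.39]]
[[13.67, -13.83, 1.58], [13.66, 15.18, 1.61]]
```

Request:
drive_tool:
  plan:
    - {"claw": 0.75,"linear": [0,-0.15,1.2],"angular": [0,0,0]}
    - {"claw": 0.75,"linear": [0,0,0],"angular": [0,0,0]}
    - {"claw": 0.75,"linear": [0,0,0],"angular": [0,0,0]}
    - {"claw": 0.75,"linear": [0,0,0],"angular": [0,0,0]}
    - {"claw": 0.75,"linear": [0,0,0],"angular": [0,0,0]}
    - {"claw": 0.75,"linear": [0,0,0],"angular": [0,0,0]}

```text
t: 9.55
tool_pos: [0.5862, -0.0429, 0.0448]
orientation: [2.021, 2.405, 0.0]
force: [0.5, 0.4, -1.2]
opening: 0.0308
```

```bash
python3 look.py w7 .0275 white_box_mid;python3 zoom.py w7 220 340 200 320 5
```

```text
t 9.55 tcp [ 0.5862 -0.0429  0.0448] toolyaw(deg) 9.9 zaxis [ 3.e-04 -1.e-04 -1.e+00] op 0.0308 F [ 0.5  0.4 -1.2]
p 0.69 973 uv [281. 230.] box [ 0.5891 -0.0402  0.3919  0.2641] yawdeg 22.45 delta tool cm [0.22 0.33 1.73]
p 0.25 17554 uv [275.  99.] box [ 0.5685  0.06   -0.1303  0.2945] yawdeg -7.47 delta tool cm [10.44  0.02  1.73]
```

View pics/w7z.png

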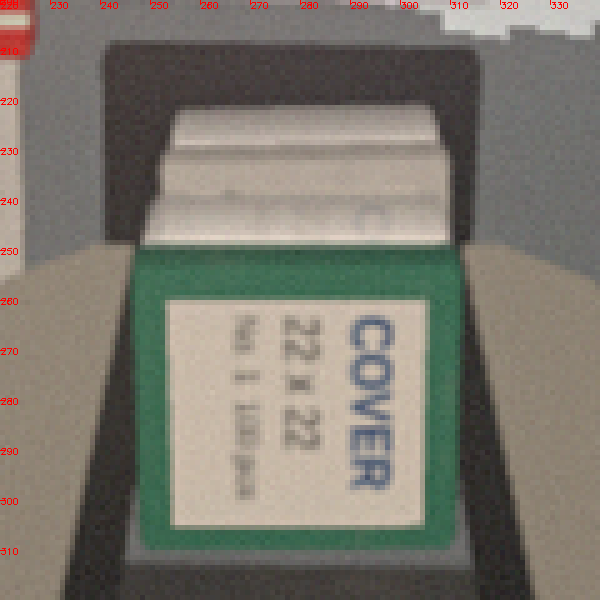

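Run:
```python
from h import *
s=read_state();p=read_camera("wrist"); T=R.from_rotvec(s["orientation"]).as_matrix(); t=s["tool_pos"]; print(t)
f=lambda uv,z:print(((onz(p,uv,z)-t)@T*1000).round(2).tolist())
f([[252,230.5],[309,230.5]],.037)
f([[246.5,249.5],[312.3,249.5]],t[2]+.0174)
f([[251,239],[308.5,239]],t[2]-.0016)
```

```text
[ 0.586135   -0.04284716  0.04472718]
[[15.89, -14.1, 7.72], [15.9, 15.97, 7.73]]
[[16.46, -14.75, -17.4], [16.47, 15.48, -17.4]]
[[13.63, -14.21, 1.6], [13.64, 15.28, 1.6]]
```

Run:
```python
from h import *
s=read_state();p=read_camera("wrist"); T=R.from_rotvec(s["orientation"]).as_matrix(); t=s["tool_pos"]; print(t)
f=lambda uv,z:print(((onz(p,uv,z)-t)@T*1000).round(2).tolist())
f([[255,221.3],[306,221.3]],.018)
f([[240,208.5],[315.5,208.5]],.018)
im=p["pixels"]; 
for u in (265,280,295): print(im[206:254,u].mean(1).round().astype(int))
```

```text
[ 0.58614518 -0.04286668  0.04471557]
[[14.15, -13.85, 26.71], [14.16, 15.74, 26.72]]
[[21.95, -22.29, 26.71], [21.96, 21.01, 26.72]]
[117 120  97  72  62  67  68  65  67  68  68  67  62  69  62  84 119 143
 146 157 164 173 190 153 130 142 155 165 162 166 166 163 147 143 150 158
 165 172 175 187 196 210 172 104  74  77  82  89]
[121 121 111  77  71  61  68  66  66  66  62  64  63  63  60 106 133 142
 149 156 161 175 180 148 129 144 156 165 164 164 164 169 165 151 151 157
 157 169 176 179 187 203 167 102  72  73  78  84]
[121 121 119  85  63  67  66  66  66  60  69  61  66  60  69 116 131 141
 151 157 173 182 164 139 137 143 159 172 167 167 164 168 163 149 153 146
 155 171 177 182 194 200 167 101  74  74  72  86]
```

Request:
drive_tool:
  plan:
    - {"claw": 0.75,"linear": [0.02,0.05,0.3],"angular": [0,0,0]}
    - {"claw": 0.75,"linear": [0,0,0.25],"angular": [0,0,0]}
    - {"claw": 0.75,"linear": [0,0,0],"angular": [0,0,0]}
    - {"claw": 0.75,"linear": [0,0,0],"angular": [0,0,0]}
    - {"claw": 0.75,"linear": [0,0,0],"angular": [0,0,0]}

```text
t: 10.38
tool_pos: [0.5865, -0.0426, 0.0391]
orientation: [-2.021, -2.405, 0.0]
force: [-1.2, -0.2, -0.3]
opening: 0.0308
```

```bash
python3 look.py w8 .0275 white_box_mid;python3 zoom.py w8 220 340 200 320 5
```

```text
t 10.375 tcp [ 0.5865 -0.0426  0.0391] toolyaw(deg) 9.9 zaxis [-1.e-04  0.e+00 -1.e+00] op 0.0308 F [-1.2 -0.2 -0.3]
p 0.6 819 uv [281. 232.] box [ 0.5877 -0.0427  0.1831  0.2102] yawdeg 10.49 delta tool cm [-0.03  0.12  1.16]
```

View pics/w8z.png

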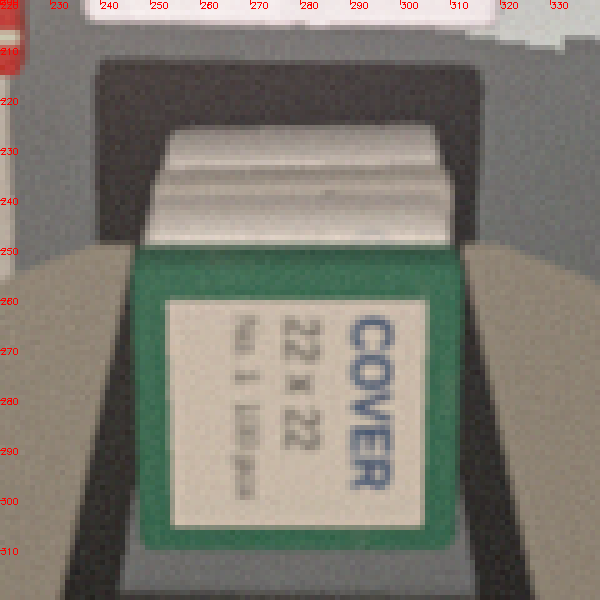

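Run:
```python
from h import *
s=read_state();p=read_camera("wrist"); T=R.from_rotvec(s["orientation"]).as_matrix(); t=s["tool_pos"]; print(t)
f=lambda uv,z:print(((onz(p,uv,z)-t)@T*1000).round(2).tolist())
f([[254,225],[306,225]],.018)
f([[251,234],[309,234]],.037)
f([[246.5,249],[312.3,249]],t[2]+.0174)
f([[251,239.3],[308.5,239.3]],t[2]-.0016)
im=p["pixels"]; 
for u in (265,280,295): print(im[206:254,u].mean(1).round().astype(int))
```

```text
[ 0.58650546 -0.04255576  0.03912559]
[[13.94, -14.02, 21.13], [13.94, 15.37, 21.12]]
[[16.19, -14.2, 2.13], [16.2, 15.51, 2.12]]
[[16.71, -14.75, -17.4], [16.73, 15.47, -17.4]]
[[13.47, -14.22, 1.6], [13.48, 15.28, 1.6]]
[114 116 121 116 120 106  80  69  66  67  69  71  67  68  64  67  68  63
  61  98 125 142 150 155 161 174 189 158 136 136 144 156 163 150 147 156
 161 171 175 183 194 208 169 106  79  78  75  89]
[117 119 116 123 118 123  87  66  64  65  65  71  68  68  68  68  67  62
  62 116 133 141 147 155 168 174 196 154 130 137 149 167 161 148 145 156
 163 172 175 183 192 197 164 104  71  80  80  81]
[115 114 121 120 120 120  92  69  68  67  71  64  67  63  63  68  59  63
  82 122 135 140 149 160 169 177 166 139 134 142 157 165 155 145 148 154
 165 173 177 183 179 198 166 102  71  74  79  81]
```

Request:
drive_tool:
  plan:
    - {"claw": 0.75,"linear": [0,0,0.07],"angular": [0,0,0]}
    - {"claw": 0.75,"linear": [0,0,0],"angular": [0,0,0]}
    - {"claw": 0.75,"linear": [0,0,0],"angular": [0,0,0]}

```text
t: 10.9
tool_pos: [0.5867, -0.0426, 0.0387]
orientation: [2.021, 2.405, 0.0]
force: [-1.7, 0.0, 3.6]
opening: 0.0309
```

Request:
drive_tool:
  plan:
    - {"claw": 0.6,"linear": [0,0,0],"angular": [0,0,0]}
    - {"claw": 0.5,"linear": [0,0,0],"angular": [0,0,0]}
    - {"claw": 0.4,"linear": [0,0,0],"angular": [0,0,0]}
    - {"claw": 0.4,"linear": [0,0,0],"angular": [0,0,0]}

```text
t: 11.4
tool_pos: [0.5865, -0.0426, 0.0383]
orientation: [-2.021, -2.405, 0.0]
force: [-0.4, 0.3, 0.8]
opening: 0.0549
```

```bash
python3 look.py w9 .0275 white_box_mid;python3 zoom.py w9 220 340 200 320 5
```

```text
t 11.4 tcp [ 0.5865 -0.0426  0.0383] toolyaw(deg) 9.9 zaxis [-1.e-04  0.e+00 -1.e+00] op 0.0549 F [-0.4  0.3  0.8]
p 0.88 741 uv [280. 232.] box [ 0.5894 -0.0402  0.371   0.1884] yawdeg 21.26 delta tool cm [0.18 0.33 1.08]
```

View pics/w9z.png

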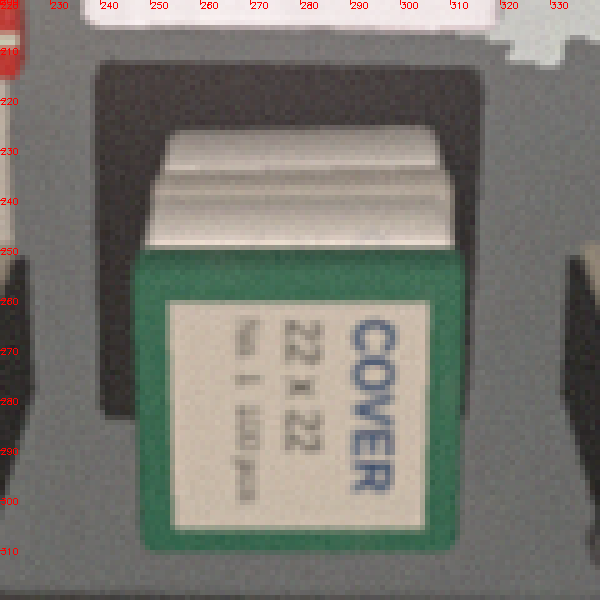

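Released, with the stack aligned in the image (white lid 251–309, green lid 247–312, both centred near 280). Going for the second green box.

Request:
drive_tool:
  plan:
    - {"claw": 0.3,"linear": [0,0,-4],"angular": [0,0,0]}
    - {"claw": 0.3,"linear": [0,0,-4.5],"angular": [0,0,0]}
    - {"claw": 0.3,"linear": [-2.5,-2.9,0],"angular": [0,0,0]}
    - {"claw": 0.3,"linear": [-2.5,-2.9,0],"angular": [0,0,0]}
    - {"claw": 0.3,"linear": [-2.5,-2.9,0],"angular": [0,0,0]}
    - {"claw": 0.3,"linear": [-2.5,-2.9,0],"angular": [0,0,0]}
    - {"claw": 0.3,"linear": [-2.5,-2.9,0],"angular": [0,0,0]}
    - {"claw": 0.3,"linear": [-2.5,-2.9,0],"angular": [0,0,0]}
    - {"claw": 0.3,"linear": [-2.5,-2.9,0],"angular": [0,0,0]}
    - {"claw": 0.3,"linear": [-2.5,-2.8,2],"angular": [0,0,6.5]}
    - {"claw": 0.3,"linear": [0,0,1.5],"angular": [0,0,6.5]}
    - {"claw": 0.3,"linear": [0,0,0],"angular": [0,0,0]}

```text
t: 13.0
tool_pos: [0.3923, -0.2789, 0.0873]
orientation: [-2.279, -2.158, 0.0]
force: [-0.5, -0.7, -0.5]
opening: 0.0652
```

Request:
drive_tool:
  plan:
    - {"claw": 0.3,"linear": [0,0,0],"angular": [0,0,0]}
    - {"claw": 0.3,"linear": [0,0,0],"angular": [0,0,0]}

```text
t: 13.25
tool_pos: [0.3941, -0.2794, 0.0893]
orientation: [2.277, 2.162, 0.0]
force: [0.7, -0.6, 0.5]
opening: 0.0651
```

```bash
python3 look.py w10 .0095 green_box_1_mid
```

```text
t 13.25 tcp [ 0.3941 -0.2794  0.0893] toolyaw(deg) -2.96 zaxis [ 1.e-03 -9.e-04 -1.e+00] op 0.0651 F [ 0.7 -0.6  0.5]
p 0.63 2037 uv [281. 216.] box [ 0.3958 -0.2806 -0.0666  0.9421] yawdeg -3.82 delta tool cm [-0.1   0.16  7.98]
```

View pics/w10.png

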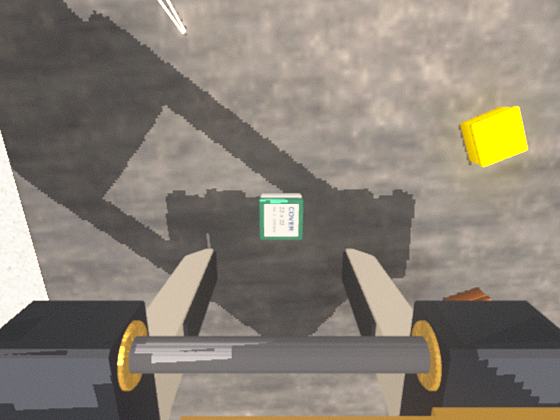

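Request:
drive_tool:
  plan:
    - {"claw": 0.3,"linear": [-0.05,0.12,2.5],"angular": [0,0,0.8]}
    - {"claw": 0.3,"linear": [0,0,3],"angular": [0,0,0]}
    - {"claw": 0.3,"linear": [0,0,2],"angular": [0,0,0]}
    - {"claw": 0.3,"linear": [0,0,1.1],"angular": [0,0,0]}
    - {"claw": 0.3,"linear": [0,0,0],"angular": [0,0,0]}
    - {"claw": 0.3,"linear": [0,0,0],"angular": [0,0,0]}

```text
t: 14.1
tool_pos: [0.3952, -0.2804, 0.0034]
orientation: [2.294, 2.144, 0.0]
force: [-0.6, -0.4, 0.5]
opening: 0.065
```

```bash
python3 look.py w11 .0095 green_box_1_mid; python3 zoom.py w11 200 360 210 330 5
```

```text
t 14.1 tcp [ 0.3952 -0.2804  0.0034] toolyaw(deg) -3.89 zaxis [ 0.0011 -0.001  -1.    ] op 0.065 F [-0.6 -0.4  0.5]
p 0.91 4482 uv [280. 271.] box [ 0.3958 -0.2809 -0.0628  0.9406] yawdeg -3.6 delta tool cm [-0.04  0.06 -0.61]
```

View pics/w11z.png

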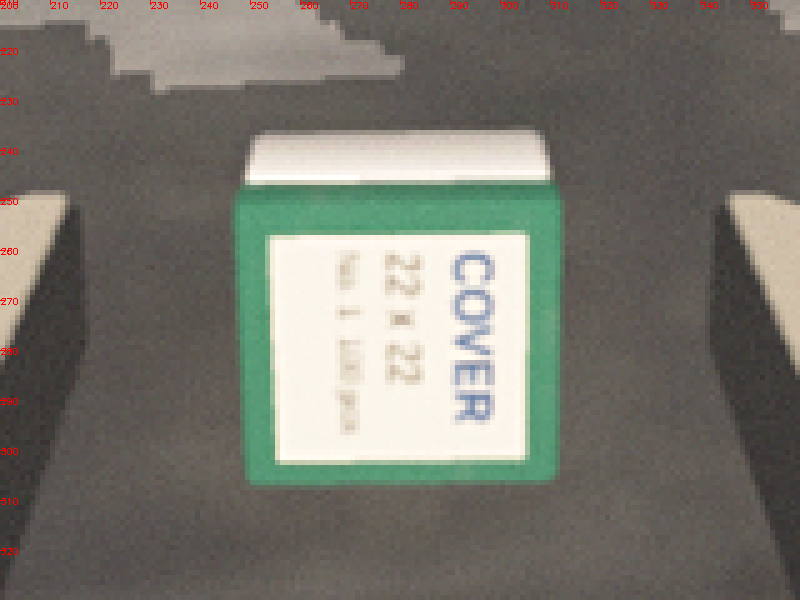

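Request:
drive_tool:
  plan:
    - {"claw": 0.3,"linear": [0,0,0.1],"angular": [0,0,-0.4]}
    - {"claw": 0.75,"linear": [0,0,0],"angular": [0,0,0]}
    - {"claw": 0.75,"linear": [0,0,0],"angular": [0,0,0]}
    - {"claw": 0.75,"linear": [0,0,0],"angular": [0,0,0]}
    - {"claw": 0.75,"linear": [0,0,0],"angular": [0,0,0]}
    - {"claw": 0.75,"linear": [0,0,0],"angular": [0,0,0]}
    - {"claw": 0.75,"linear": [0,0,0],"angular": [0,0,0]}

```text
t: 15.08
tool_pos: [0.3945, -0.2799, 0.0014]
orientation: [-2.288, -2.153, 0.0]
force: [-0.1, 0.4, 0.9]
opening: 0.031
```

```bash
python3 look.py w12 .0095 green_box_1_mid; python3 zoom.py w12 200 360 210 330 5
```

```text
t 15.075 tcp [ 0.3945 -0.2799  0.0014] toolyaw(deg) -3.5 zaxis [-0. -0. -1.] op 0.031 F [-0.1  0.4  0.9]
p 0.91 4492 uv [279. 273.] box [ 0.3949 -0.2807 -0.0603  0.9266] yawdeg -3.46 delta tool cm [-0.08  0.04 -0.81]
```

View pics/w12z.png

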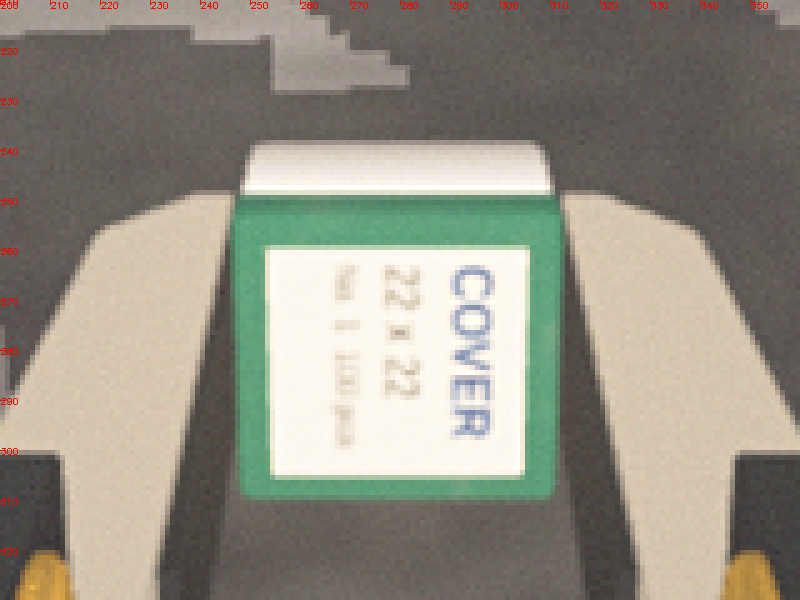

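Request:
drive_tool:
  plan:
    - {"claw": 0.75,"linear": [0,0,-3],"angular": [0,0,0]}
    - {"claw": 0.75,"linear": [0,0,-5],"angular": [0,0,-6.7]}
    - {"claw": 0.75,"linear": [0,0,-4],"angular": [0,0,-6.7]}
    - {"claw": 0.75,"linear": [2.5,2.9,0],"angular": [0,0,0]}
    - {"claw": 0.75,"linear": [2.5,2.9,0],"angular": [0,0,0]}
    - {"claw": 0.75,"linear": [2.5,2.9,0],"angular": [0,0,0]}
    - {"claw": 0.75,"linear": [2.5,2.9,0],"angular": [0,0,0]}
    - {"claw": 0.75,"linear": [2.5,2.9,0],"angular": [0,0,0]}
    - {"claw": 0.75,"linear": [2.5,2.9,0],"angular": [0,0,0]}
    - {"claw": 0.75,"linear": [2.5,2.8,0],"angular": [0,0,0]}
    - {"claw": 0.75,"linear": [2.5,2.8,0],"angular": [0,0,0]}
    - {"claw": 0.75,"linear": [0,0,0],"angular": [0,0,0]}

```text
t: 16.68
tool_pos: [0.5876, -0.0413, 0.1211]
orientation: [-2.018, -2.407, -0.001]
force: [0.1, -1.1, -0.4]
opening: 0.0307
```

Request:
drive_tool:
  plan:
    - {"claw": 0.75,"linear": [0,0,2],"angular": [0,0,0]}
    - {"claw": 0.75,"linear": [0,0,2.3],"angular": [0,0,0]}
    - {"claw": 0.75,"linear": [0,0,0],"angular": [0,0,0]}
    - {"claw": 0.75,"linear": [0,0,0],"angular": [0,0,0]}
    - {"claw": 0.75,"linear": [0,0,0],"angular": [0,0,0]}

```text
t: 17.3
tool_pos: [0.5873, -0.0438, 0.0795]
orientation: [2.021, 2.403, 0.001]
force: [-0.7, 0.2, -0.3]
opening: 0.0309
```

```bash
python3 look.py w13 .0465 green_box_1_mid; python3 zoom.py w13 220 340 200 320 5
```

```text
t 17.3 tcp [ 0.5873 -0.0438  0.0795] toolyaw(deg) 9.87 zaxis [ 1.7e-03 -3.0e-04 -1.0e+00] op 0.0309 F [-0.7  0.2 -0.3]
p 0.66 4451 uv [280. 273.] box [ 0.5915 -0.0657  0.5152  0.7039] yawdeg 29.52 delta tool cm [-2.22  0.03  3.3 ]
p 0.6 6624 uv [499. 302.] box [ 0.7323 -0.0599 -0.3259  0.5227] yawdeg -18.67 delta tool cm [-4.07 14.    3.33]
```

View pics/w13z.png

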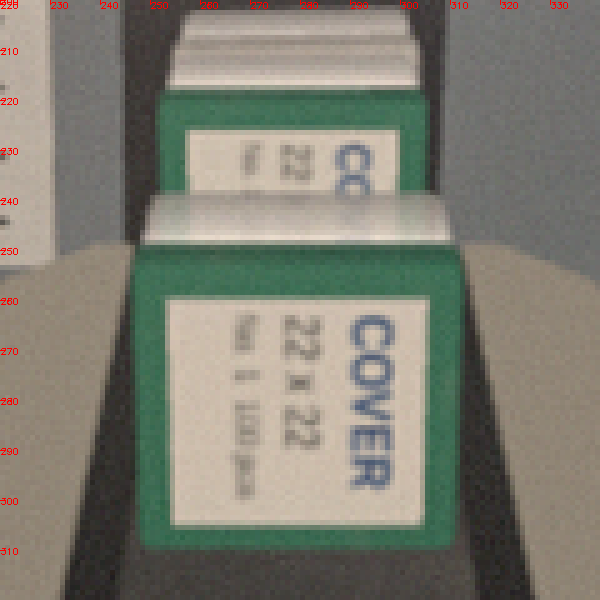

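Request:
drive_tool:
  plan:
    - {"claw": 0.75,"linear": [0.08,0,1.4],"angular": [0,0,0]}
    - {"claw": 0.75,"linear": [0,0,0],"angular": [0,0,0]}
    - {"claw": 0.75,"linear": [0,0,0],"angular": [0,0,0]}
    - {"claw": 0.75,"linear": [0,0,0],"angular": [0,0,0]}
    - {"claw": 0.75,"linear": [0,0,0],"angular": [0,0,0]}
    - {"claw": 0.75,"linear": [0,0,0],"angular": [0,0,0]}
    - {"claw": 0.75,"linear": [0,0,0],"angular": [0,0,0]}

```text
t: 18.27
tool_pos: [0.5866, -0.0425, 0.0645]
orientation: [2.021, 2.405, 0.0]
force: [0.1, -0.4, -1.0]
opening: 0.0312
```

```bash
python3 look.py w14 .0465 green_box_1_mid; python3 zoom.py w14 220 340 200 320 5
```

```text
t 18.275 tcp [ 0.5866 -0.0425  0.0645] toolyaw(deg) 9.9 zaxis [ 1.e-04 -0.e+00 -1.e+00] op 0.0312 F [ 0.1 -0.4 -1. ]
p 0.61 4528 uv [279. 273.] box [ 0.5904 -0.0549  0.1365  0.7937] yawdeg 7.82 delta tool cm [-1.28  0.16  1.8 ]
```

View pics/w14z.png

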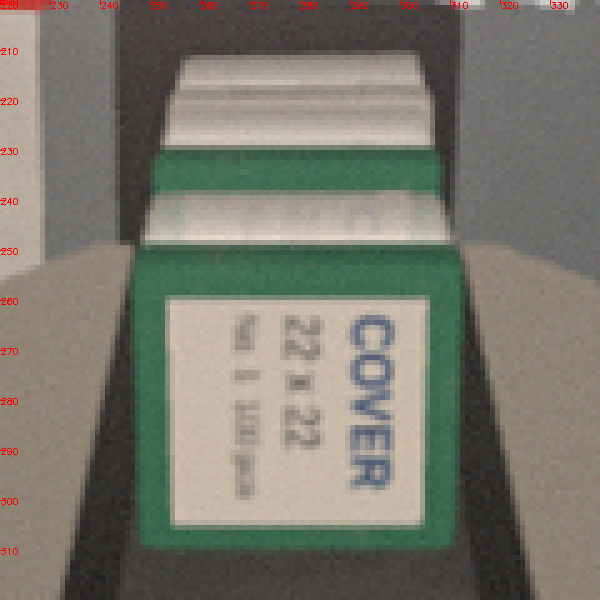

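Run:
```python
from h import *
s=read_state();p=read_camera("wrist"); T=R.from_rotvec(s["orientation"]).as_matrix(); t=s["tool_pos"]; print(t)
f=lambda uv,z:print(((onz(p,uv,z)-t)@T*1000).round(2).tolist())
f([[250.3,229.5],[306.8,229.5]],.056)
f([[252.5,229],[306,229]],.056)
f([[246.5,248.7],[312.3,248.7]],t[2]+.0176)
f([[250.5,238.7],[308.5,238.7]],t[2]-.0014)
im=p["pixels"].astype(int)
for v in (233,236,252,256): print(v,im[v,243:256,0],im[v,300:317,0])
```

```text
[ 0.5866151  -0.04252492  0.06446934]
[[16.18, -15.07, 8.47], [16.19, 14.83, 8.47]]
[[16.47, -13.9, 8.47], [16.48, 14.4, 8.47]]
[[16.97, -14.74, -17.6], [16.98, 15.43, -17.6]]
[[13.9, -14.47, 1.4], [13.91, 15.24, 1.4]]
233 [85 58 54 65 63 59 62 61 60 70 73 63 64] [ 66  66  61  62  62  68  64  62  58  52  64 101 113 116 116 110 115]
236 [95 54 59 56 62 60 61 49 66 70 66 62 61] [ 71  76  65  68  59  64  67  60  63  43  75 101 113 118 111 112 113]
252 [146 144 133  94  62  58  56  60  60  58  59  56  58] [ 57  53  59  57  58  58  61  55  57  60  54  54  80 122 147 142 145]
256 [142 140 100  60  68  60  66  61  64  67  65  68  61] [ 61  66  65  65  67  63  68  57  56  64  67  57  57  93 132 142 144]
```

Run:
```python
from h import *
s=read_state();p=read_camera("wrist"); T=R.from_rotvec(s["orientation"]).as_matrix(); t=s["tool_pos"]
im=p["pixels"].astype(float); g=im[...,1]-im[...,0]
def edges(v):
    r=g[v-1:v+2].mean(0)[225:335]; h=np.median(r[r>25])/2; i=np.where(r>h)[0]; a,b=i[0],i[-1]
    return 225+a-(r[a]-h)/(r[a]-r[a-1]), 225+b+(r[b]-h)/(r[b]-r[b+1])
for v in (233,235,252,255,270,290): 
    e=edges(v); print(v,e,sum(e)/2, ((onz(p,[[e[0],v],[e[1],v]], .056 if v<240 else t[2]+.0176)-t)@T*1000).round(2)[:,1])
```

```text
233 (np.float64(250.2578125), np.float64(307.9117647058824)) 279.0847886029412 [-15.15  15.46]
235 (np.float64(250.07258064516128), np.float64(308.0792682926829)) 279.0759244689221 [-15.28  15.58]
252 (np.float64(246.42261904761904), np.float64(311.58673469387753)) 279.0046768707483 [-14.83  15.14]
255 (np.float64(245.86315789473684), np.float64(312.126213592233)) 278.9946857434849 [-15.13  15.43]
270 (np.float64(246.2536231884058), np.float64(311.6587301587302)) 278.956176673568 [-15.16  15.43]
290 (np.float64(246.8409090909091), np.float64(311.2283950617284)) 279.03465207631876 [-15.18  15.52]
```

Request:
drive_tool:
  plan:
    - {"claw": 0.75,"linear": [0,0,0.3],"angular": [0,0,0]}
    - {"claw": 0.75,"linear": [0,0,0.25],"angular": [0,0,0]}
    - {"claw": 0.75,"linear": [0,0,0.15],"angular": [0,0,0]}
    - {"claw": 0.75,"linear": [0,0,0],"angular": [0,0,0]}
    - {"claw": 0.75,"linear": [0,0,0],"angular": [0,0,0]}
    - {"claw": 0.75,"linear": [0,0,0],"angular": [0,0,0]}

```text
t: 19.23
tool_pos: [0.5866, -0.0425, 0.0578]
orientation: [-2.021, -2.405, 0.0]
force: [-2.2, 0.2, 5.8]
opening: 0.0308
```

```bash
python3 look.py w15 .0465 green_box_1_mid; python3 zoom.py w15 220 340 200 320 5
```

```text
t 19.225 tcp [ 0.5866 -0.0425  0.0578] toolyaw(deg) 9.9 zaxis [-0. -0. -1.] op 0.0308 F [-2.2  0.2  5.8]
p 0.78 4655 uv [279. 274.] box [ 0.5891 -0.0521  0.1664  0.8302] yawdeg 9.53 delta tool cm [-0.99  0.08  1.13]
```

View pics/w15z.png

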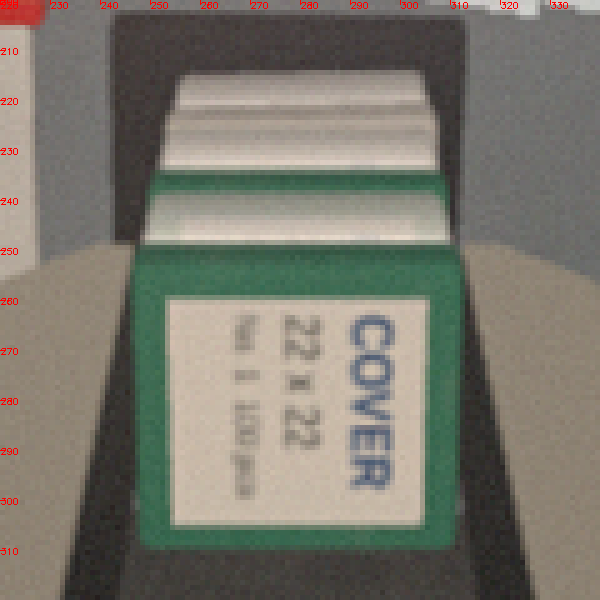

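The held box is in contact at about 6 N, and the column is straight in the view. Releasing and backing off.

Request:
drive_tool:
  plan:
    - {"claw": 0.68,"linear": [0,0,-0.03],"angular": [0,0,0]}
    - {"claw": 0.6,"linear": [0,0,0],"angular": [0,0,0]}
    - {"claw": 0.5,"linear": [0,0,0],"angular": [0,0,0]}
    - {"claw": 0.4,"linear": [0,0,0],"angular": [0,0,0]}
    - {"claw": 0.4,"linear": [0,0,0],"angular": [0,0,0]}
    - {"claw": 0.4,"linear": [0,0,-2],"angular": [0,0,0]}
    - {"claw": 0.4,"linear": [0,0,-4],"angular": [0,0,0]}
    - {"claw": 0.4,"linear": [-1,0,-4],"angular": [0,0,0]}
    - {"claw": 0.4,"linear": [0,0,-3],"angular": [0,0,0]}
    - {"claw": 0.4,"linear": [0,0,0],"angular": [0,0,0]}
    - {"claw": 0.4,"linear": [0,0,0],"angular": [0,0,0]}

```text
t: 20.7
tool_pos: [0.5881, -0.0523, 0.1876]
orientation: [-2.021, -2.405, 0.0]
force: [-0.6, -0.2, 0.3]
opening: 0.0558
```

```bash
python3 look.py w16 .0655 green_box_1_mid
python3 - <<'E'
from h import *
p=read_camera("wrist")
for l in ["knob","button_top","mark_line","pointer_tip"]: print(l,[(d["at"],round(d["p"],2)) for d in search_frame(p,l)])
E
```

```text
t 20.7 tcp [ 0.5881 -0.0523  0.1876] toolyaw(deg) 9.9 zaxis [-1.e-04  0.e+00 -1.e+00] op 0.0558 F [-0.6 -0.2  0.3]
p 0.79 1519 uv [280. 188.] box [ 0.5867 -0.0426  0.1767  0.9535] yawdeg 10.12 delta tool cm [ 0.98  0.03 12.21]
knob [([0.5747, 0.0426, 0.0922], 0.72)]
button_top [([0.569, 0.0412, 0.0926], 0.41)]
mark_line [([0.5407, -0.0245, 0.0197], 0.51)]
pointer_tip [([0.5715, 0.0454, 0.0917], 0.95)]
```

View pics/w16.png

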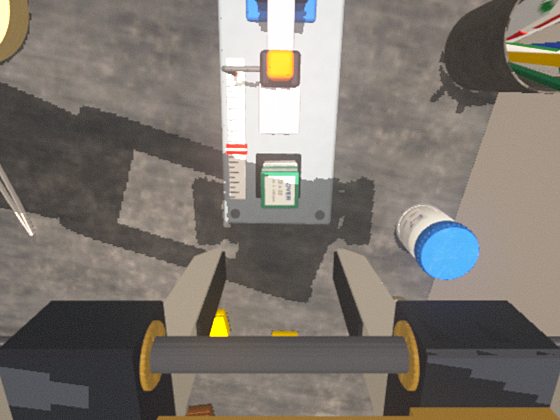

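The column is straight. The knob is at (280,66), the set mark at (236,149), and the green column top at (280,188). Next I turn the wrist 90°, so the jaws lie along the gauge's y and the camera is on the ruler side, then go above the button.

Request:
drive_tool:
  plan:
    - {"claw": 1,"linear": [0,0,0],"angular": [0,0,-10]}
    - {"claw": 1,"linear": [0,0,0],"angular": [0,0,-10]}
    - {"claw": 1,"linear": [0,0,0],"angular": [0,0,-10]}
    - {"claw": 1,"linear": [0,0,0],"angular": [0,0,-10]}
    - {"claw": 1,"linear": [0,0,0],"angular": [0,0,-10]}
    - {"claw": 1,"linear": [0,0,0],"angular": [0,0,-10]}
    - {"claw": 1,"linear": [0,0,0],"angular": [0,0,-10]}
    - {"claw": 1,"linear": [0,0,0],"angular": [0,0,-10]}
    - {"claw": 1,"linear": [0,0,0],"angular": [0,0,-10]}
    - {"claw": 1,"linear": [0,4.7,0],"angular": [0,0,0]}
    - {"claw": 1,"linear": [0,4.7,0],"angular": [0,0,0]}
    - {"claw": 1,"linear": [0,0,0],"angular": [0,0,0]}

```text
t: 22.55
tool_pos: [0.5715, 0.043, 0.1875]
orientation: [0.277, -3.129, -0.001]
force: [0.5, -0.3, 0.3]
opening: 0.0007
```

```bash
python3 look.py w17 .0655 green_box_1_mid
python3 - <<'E'
from h import *
print(read_state()["q"])
p=read_camera("wrist")
for l in ["knob","button_top","mark_line","pointer_tip"]: print(l,[(d["at"],round(d["p"],2)) for d in search_frame(p,l)])
E
```

```text
t 22.55 tcp [0.5715 0.043  0.1875] toolyaw(deg) 100.11 zaxis [-6.e-04  8.e-04 -1.e+00] op 0.0007 F [ 0.5 -0.3  0.3]
p 0.77 1657 uv [176. 199.] box [ 0.5867 -0.0422  0.1612  0.9391] yawdeg 9.23 delta tool cm [-0.   -8.67 12.19]
p 0.2 1725 uv [137. 313.] box [ 0.7062 -0.0689 -0.3611  0.6643] yawdeg -20.69 delta tool cm [-11.3  -13.4   12.18]
[-1.87100382e-02  7.54126782e-02  1.60376307e+00 -4.75893016e-04
  1.46255688e+00 -1.76354173e+00]
knob [([0.5681, 0.0429, 0.0938], 0.73)]
button_top [([0.5596, 0.1309, 0.1098], 0.85), ([0.5662, 0.0473, 0.0918], 0.71), ([0.5529, 0.0714, 0.0131], 0.64)]
mark_line [([0.5389, -0.0221, 0.0157], 0.48)]
pointer_tip [([0.567, 0.0475, 0.0902], 0.85)]
```

View pics/w17.png

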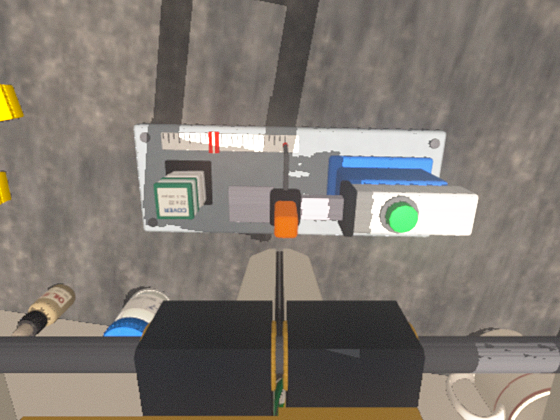

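The view shows the button at (402,217), the knob top at about (286,220), the mark at (213,142) and the column at (178,198).

```bash
python3 zoom.py w17 150 420 120 245 3
python3 - <<'E'
from h import *
s=read_state();p=read_camera("wrist"); T=R.from_rotvec(s["orientation"]).as_matrix(); t=s["tool_pos"]; print(t)
im=p["pixels"].astype(int)
def cen(m,k):
    z=np.zeros_like(m); z[k[2]:k[3],k[0]:k[1]]=1; v,u=np.where(m&z); return u.mean(),v.mean(),len(u),u.min(),u.max(),v.min(),v.max()
b=cen((im[...,1]-im[...,0]>60),(380,430,195,240)); print(b)
P=onz(p,[b[:2]],.111); print("button",P,(P-t)@T*100)
k=cen((im[...,0]-im[...,2]>120),(265,310,195,245)); print(k)
for uv in ([286,220],): 
    P=onz(p,[uv],.134); print("knob",P,(P-t)@T*100)
E
```

```text
[0.57230514 0.03920251 0.18765452]
(np.float64(408.52153110047846), np.float64(217.58213716108452), 627, np.int64(394), np.int64(422), np.int64(204), np.int64(231))
button [[0.55757445 0.13221782 0.111     ]] [[-0.13627901  9.41764222  7.6640076 ]]
(np.float64(291.21317829457365), np.float64(219.0219638242894), 774, np.int64(280), np.int64(303), np.int64(201), np.int64(237))
knob [[0.56652325 0.04287926 0.134     ]] [[0.50626911 0.46173004 5.36545052]]
```

View pics/w17z.png

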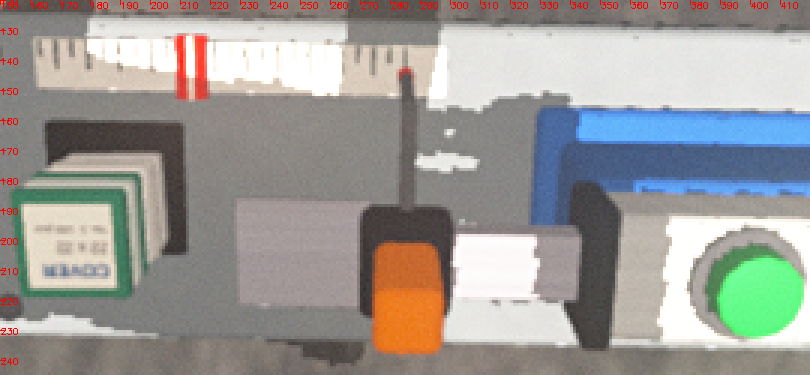

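Request:
drive_tool:
  plan:
    - {"claw": 1,"linear": [0,4.7,1],"angular": [0,0,0]}
    - {"claw": 1,"linear": [-0.1,4.7,1],"angular": [0,0,0]}
    - {"claw": 1,"linear": [0,0,3],"angular": [0,0,0]}
    - {"claw": 1,"linear": [0,0,0],"angular": [0,0,0]}
    - {"claw": 1,"linear": [0,0,0],"angular": [0,0,0]}
    - {"claw": 1,"linear": [0,0,0],"angular": [0,0,0]}
    - {"claw": 1,"linear": [0,0,0],"angular": [0,0,0]}

```text
t: 23.82
tool_pos: [0.5577, 0.1326, 0.1389]
orientation: [-0.27, 3.128, 0.0]
force: [0.5, -1.2, 0.5]
opening: 0.0006
```

Run:
```python
from h import *
s=read_state();p=read_camera("wrist"); save(p,"w18");T=R.from_rotvec(s["orientation"]).as_matrix(); t=s["tool_pos"]; print(s["t"],t,s["force"])
```

```text
23.825 [0.55774434 0.13261898 0.13887154] [ 0.50932455 -1.16367017  0.51143497]
```

View pics/w18.png

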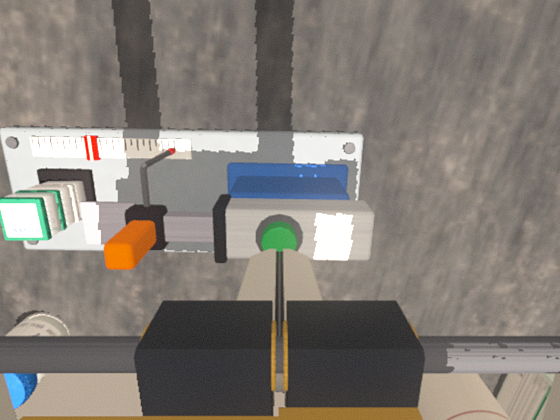

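The fingertips are over the button at (280,240). Pressing.

Request:
drive_tool:
  plan:
    - {"claw": 1,"linear": [0,0,2],"angular": [0,0,0]}
    - {"claw": 1,"linear": [0,0,0.7],"angular": [0,0,0]}
    - {"claw": 1,"linear": [0,0,0.4],"angular": [0,0,0]}
    - {"claw": 1,"linear": [0,0,0.4],"angular": [0,0,0]}
    - {"claw": 1,"linear": [0,0,0.1],"angular": [0,0,0]}
    - {"claw": 1,"linear": [0,0,0],"angular": [0,0,0]}
    - {"claw": 1,"linear": [0,0,0],"angular": [0,0,0]}
    - {"claw": 1,"linear": [0,0,0],"angular": [0,0,0]}

```text
t: 24.88
tool_pos: [0.5566, 0.133, 0.1041]
orientation: [0.271, -3.129, 0.0]
force: [-12.7, -3.0, 20.9]
opening: 0.0008
```

Fully in: tip height 104 mm at 21 N. Lifting and moving over the knob.

Request:
drive_tool:
  plan:
    - {"claw": 1,"linear": [0,0,-2],"angular": [0,0,0]}
    - {"claw": 0.62,"linear": [0,0,-5],"angular": [0,0,0]}
    - {"claw": 0.62,"linear": [0,-4.4,0],"angular": [0,0,0]}
    - {"claw": 0.62,"linear": [0,-4.4,0],"angular": [0,0,0]}
    - {"claw": 0.62,"linear": [0,0,0],"angular": [0,0,0]}
    - {"claw": 0.62,"linear": [0,0,0],"angular": [0,0,0]}
    - {"claw": 0.62,"linear": [0,0,0],"angular": [0,0,0]}
    - {"claw": 0.62,"linear": [0,0,0],"angular": [0,0,0]}
    - {"claw": 0.62,"linear": [0,0,0],"angular": [0,0,0]}

```text
t: 26.0
tool_pos: [0.572, 0.0469, 0.1717]
orientation: [0.272, -3.13, -0.0]
force: [-0.1, -0.4, 0.5]
opening: 0.0354
```

```bash
python3 look.py w19 .0655 green_box_1_mid; python3 zoom.py w19 140 440 120 270 2
python3 - <<'E'
from h import *
import cv2
im=cv2.imread("pics/w19.png"); c=cv2.resize(im[190:260,250:330],None,fx=8,fy=8,interpolation=cv2.INTER_NEAREST); cv2.imwrite("pics/w19k.png",c)
E
```

```text
t 26.0 tcp [0.572  0.0469 0.1717] toolyaw(deg) 99.95 zaxis [-0.  0. -1.] op 0.0354 F [-0.1 -0.4  0.5]
p 0.61 1951 uv [166. 203.] box [ 0.5866 -0.0425  0.1286  0.9597] yawdeg 7.37 delta tool cm [ 0.11 -9.06 10.62]
```

View pics/w19.png

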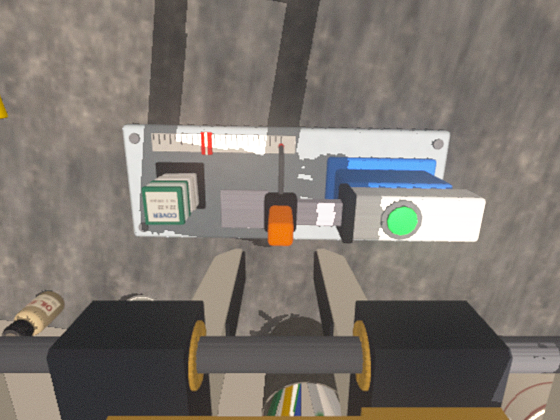

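View pics/w19k.png

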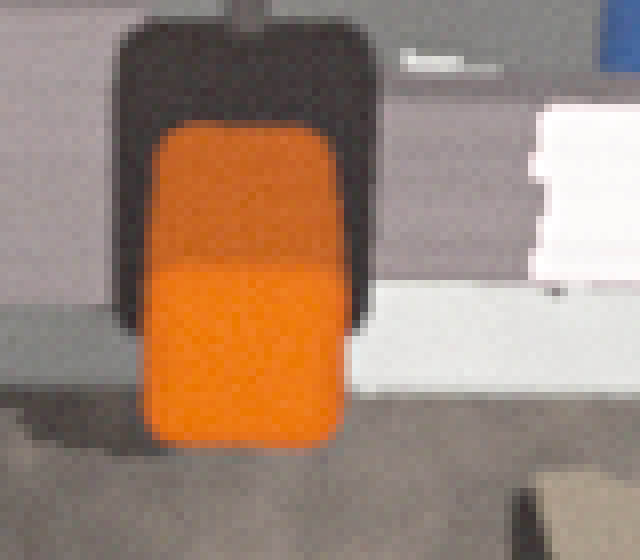

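Run:
```python
from h import *
s=read_state();p=read_camera("wrist"); T=R.from_rotvec(s["orientation"]).as_matrix(); t=s["tool_pos"]; print(t)
P=onz(p,[[280.4,234.4]],.134); print("knob",P,(P-t)@T*100)
P=onz(p,[[267.8,234.4],[293.1,234.4]],.134); print((P-t)@T*100)
im=p["pixels"]; c=cv2.resize(im[125:165,190:300,::-1],None,fx=7,fy=7,interpolation=cv2.INTER_NEAREST); cv2.imwrite("pics/w20m.png",c)
```

```text
[0.57204133 0.04666315 0.17170303]
knob [[0.57060758 0.04733296 0.134     ]] [[0.12938496 0.09064091 3.77031483]]
[[ 0.12958666 -0.69074248  3.77030256]
 [ 0.12918166  0.87821913  3.77032719]]
```

View pics/w20m.png

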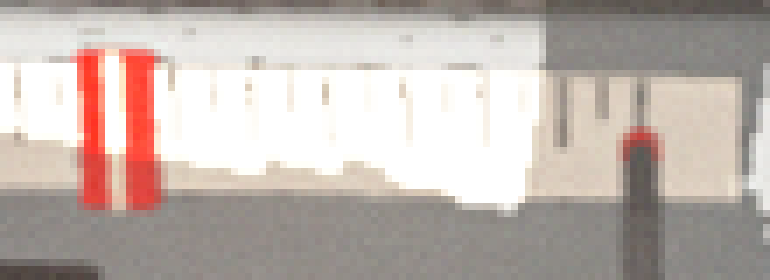

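Run:
```python
from h import *
s=read_state();p=read_camera("wrist"); T=R.from_rotvec(s["orientation"]).as_matrix(); t=s["tool_pos"]; print(t)
L=onz(p,[[190,152.1],[295.7,153.9]],.013); d=L[1]-L[0]; yaw=np.arctan2(-d[0],d[1]); print("yaw",np.degrees(yaw))
k=onz(p,[[280.4,234.4]],.134)[0]; pad=np.array([.5867,-.0426]); d=k[:2]-pad; print("yaw knob-pad",np.degrees(np.arctan2(-d[0],d[1])),np.linalg.norm(d))
b=np.array([.5576,.1322]); d=b-pad; print("yaw btn-pad",np.degrees(np.arctan2(-d[0],d[1])))
M=onz(p,[[206.9,145]],.018)[0]; P=onz(p,[[281.4,145]],.023)[0]; print(M,P)
for y in (9.4,9.7,10):
    g=np.array([-np.sin(np.radians(y)),np.cos(np.radians(y)),0]); print(y,(P-M)@g*1000,(k-M)@g*1000)
```

```text
[0.57204284 0.04656026 0.17169628]
yaw 8.925856478190306
yaw knob-pad 10.14631766357811 0.09125176196087856
yaw btn-pad 9.451691207217463
[ 0.54311236 -0.02430816  0.018     ] [0.53092733 0.04154205 0.023     ]
9.4 66.95612435519114 66.0788118585661
9.7 66.96183716617873 65.87461330171068
10 66.96571418457485 65.66860875905527
```

Request:
drive_tool:
  plan:
    - {"claw": 0.62,"linear": [0.1,0.06,2],"angular": [0,0,0.4]}
    - {"claw": 0.62,"linear": [0,0,2],"angular": [0,0,0]}
    - {"claw": 0.62,"linear": [0,0,2],"angular": [0,0,0]}
    - {"claw": 0.62,"linear": [0,0,1],"angular": [0,0,0]}
    - {"claw": 0.62,"linear": [0,0,0],"angular": [0,0,0]}
    - {"claw": 0.62,"linear": [0,0,0],"angular": [0,0,0]}
    - {"claw": 0.62,"linear": [0,0,0],"angular": [0,0,0]}

```text
t: 27.08
tool_pos: [0.5718, 0.0467, 0.1028]
orientation: [-0.26, 3.129, -0.0]
force: [-1.0, -0.2, 0.0]
opening: 0.0351
```

```bash
python3 look.py w21 .0655 green_box_1_mid
```

```text
t 27.075 tcp [0.5718 0.0467 0.1028] toolyaw(deg) 99.5 zaxis [ 0.0017 -0.     -1.    ] op 0.0351 F [-1.  -0.2  0. ]
p 0.9 3284 uv [131. 237.] box [ 0.5871 -0.0423  0.2116  0.9224] yawdeg 12.12 delta tool cm [-0.03 -9.03  3.73]
p 0.28 396 uv [187. 156.] box [ 0.5412 -0.0076 -0.4194  0.1155] yawdeg -24.03 delta tool cm [ 3.92 -4.85  3.72]
```

View pics/w21.png

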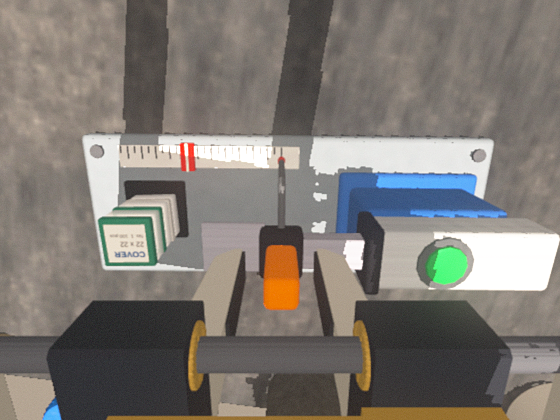

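The knob (265–298, 247–310) is between the fingers. Gripping.

Request:
drive_tool:
  plan:
    - {"claw": 1,"linear": [0,0,0],"angular": [0,0,0]}
    - {"claw": 1,"linear": [0,0,0],"angular": [0,0,0]}
    - {"claw": 1,"linear": [0,0,0],"angular": [0,0,0]}
    - {"claw": 1,"linear": [0,0,0],"angular": [0,0,0]}
    - {"claw": 1,"linear": [0,0,0],"angular": [0,0,0]}
  newtons: 35

```text
t: 27.8
tool_pos: [0.571, 0.0472, 0.1018]
orientation: [0.26, -3.131, -0.001]
force: [-1.3, 3.6, 2.5]
opening: 0.0157
```

Request:
drive_tool:
  plan:
    - {"claw": 1,"linear": [0,-0.5,0],"angular": [0,0,0]}
    - {"claw": 1,"linear": [0,-1,0],"angular": [0,0,0]}
    - {"claw": 1,"linear": [0,-1,0],"angular": [0,0,0]}
    - {"claw": 1,"linear": [0,0,0],"angular": [0,0,0]}
    - {"claw": 1,"linear": [0,0,0],"angular": [0,0,0]}
    - {"claw": 1,"linear": [0,0,0],"angular": [0,0,0]}

```text
t: 28.55
tool_pos: [0.5749, 0.0224, 0.1018]
orientation: [0.26, -3.13, -0.0]
force: [-4.1, 2.7, 5.0]
opening: 0.0161
```

```bash
python3 look.py w22 .0655 green_box_1_mid
```

```text
t 28.55 tcp [0.5749 0.0224 0.1018] toolyaw(deg) 99.51 zaxis [-5.e-04  1.e-04 -1.e+00] op 0.0161 F [-4.1  2.7  5. ]
p 0.95 3102 uv [171. 239.] box [ 0.587  -0.0422  0.1757  0.9091] yawdeg 10.07 delta tool cm [-0.13 -6.56  3.63]
p 0.38 523 uv [ 94. 404.] box [ 0.7479 -0.0889 -0.5218  0.4486] yawdeg -29.9 delta tool cm [-15.22 -13.84   3.62]
```

View pics/w22.png

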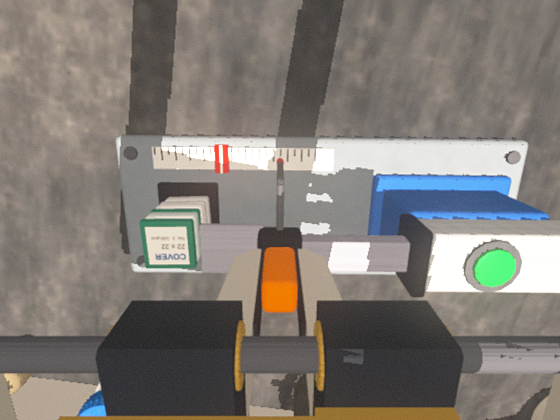

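The boom has followed 25 mm and the column is undisturbed. Carrying on.

Request:
drive_tool:
  plan:
    - {"claw": 1,"linear": [0,-0.7,0],"angular": [0,0,0]}
    - {"claw": 1,"linear": [0,-0.8,0],"angular": [0,0,0]}
    - {"claw": 1,"linear": [0,-0.8,0],"angular": [0,0,0]}
    - {"claw": 1,"linear": [0,-0.8,0],"angular": [0,0,0]}
    - {"claw": 1,"linear": [0,-0.7,0],"angular": [0,0,0]}
    - {"claw": 1,"linear": [0,0,0],"angular": [0,0,0]}
    - {"claw": 1,"linear": [0,0,0],"angular": [0,0,0]}
    - {"claw": 1,"linear": [0,0,0],"angular": [0,0,0]}
    - {"claw": 1,"linear": [0,0,0],"angular": [0,0,0]}

```text
t: 29.78
tool_pos: [0.5807, -0.0149, 0.1018]
orientation: [0.261, -3.129, -0.001]
force: [-5.8, 3.6, 7.1]
opening: 0.0157
```

```bash
python3 look.py w23 .0655 green_box_1_mid; python3 -c "
import cv2;im=cv2.imread('pics/w23.png');cv2.imwrite('pics/w23m.png',cv2.resize(im[135:185,230:330],None,fx=8,fy=8,interpolation=cv2.INTER_NEAREST))"
```

```text
t 29.775 tcp [ 0.5807 -0.0149  0.1018] toolyaw(deg) 99.52 zaxis [-1.4e-03  3.0e-04 -1.0e+00] op 0.0157 F [-5.8  3.6  7.1]
p 0.79 495 uv [235. 218.] box [ 0.5838 -0.0452 -0.0737  0.159 ] yawdeg -4.23 delta tool cm [ 0.2  -3.05  3.63]
```

View pics/w23.png

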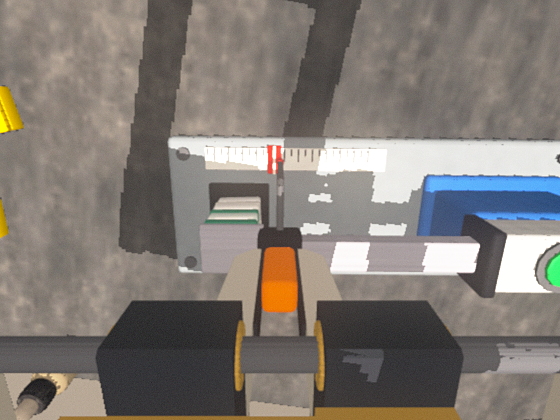

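View pics/w23m.png

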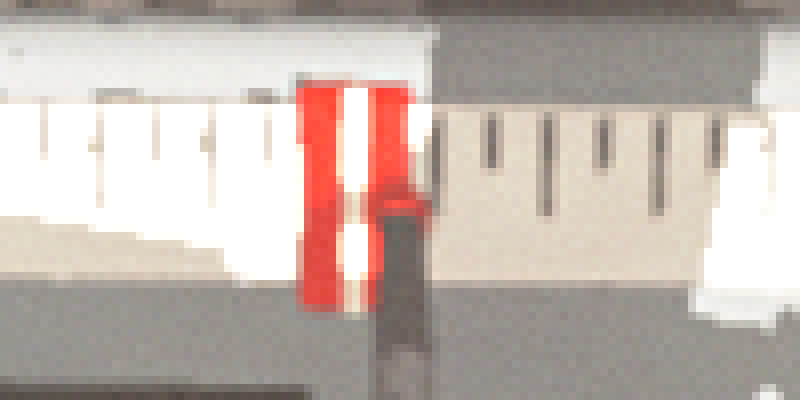

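The pointer tip is at u≈280.3 and the white line at u≈274.5, so about 4 mm remain.

Request:
drive_tool:
  plan:
    - {"claw": 1,"linear": [0,-0.2,0],"angular": [0,0,0]}
    - {"claw": 1,"linear": [0,-0.2,0],"angular": [0,0,0]}
    - {"claw": 1,"linear": [0,0,0],"angular": [0,0,0]}
    - {"claw": 1,"linear": [0,0,0],"angular": [0,0,0]}
    - {"claw": 1,"linear": [0,0,0],"angular": [0,0,0]}
    - {"claw": 1,"linear": [0,0,0],"angular": [0,0,0]}
    - {"claw": 1,"linear": [0,0,0],"angular": [0,0,0]}
    - {"claw": 1,"linear": [0,0,0],"angular": [0,0,0]}

```text
t: 30.88
tool_pos: [0.5813, -0.0188, 0.1018]
orientation: [0.261, -3.129, -0.001]
force: [-6.5, 4.2, 6.6]
opening: 0.016
```

```bash
python3 look.py w24 .0655 green_box_1_mid; python3 -c "
import cv2;im=cv2.imread('pics/w24.png');cv2.imwrite('pics/w24m.png',cv2.resize(im[135:275,190:330],None,fx=4,fy=4,interpolation=cv2.INTER_NEAREST))
cv2.imwrite('pics/w24n.png',cv2.resize(im[140:180,255:305],None,fx=14,fy=14,interpolation=cv2.INTER_NEAREST))"
```

```text
t 30.875 tcp [ 0.5813 -0.0188  0.1018] toolyaw(deg) 99.53 zaxis [-1.6e-03  3.0e-04 -1.0e+00] op 0.016 F [-6.5  4.2  6.6]
p 0.74 1688 uv [ 46. 393.] box [ 0.7332 -0.1616 -0.4455  0.6257] yawdeg -25.52 delta tool cm [-12.62 -16.6    3.6 ]
p 0.7 540 uv [240. 218.] box [ 0.585  -0.0443 -0.0241  0.1745] yawdeg -1.38 delta tool cm [ 0.05 -2.58  3.63]
p 0.18 12143 uv [330. 252.] box [ 0.579   0.0556 -0.3218  0.1859] yawdeg -18.44 delta tool cm [-1.    7.37  3.63]
```

View pics/w24m.png

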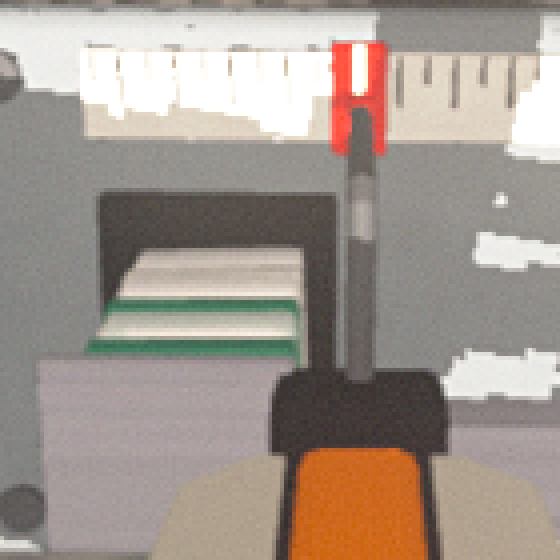

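View pics/w24n.png

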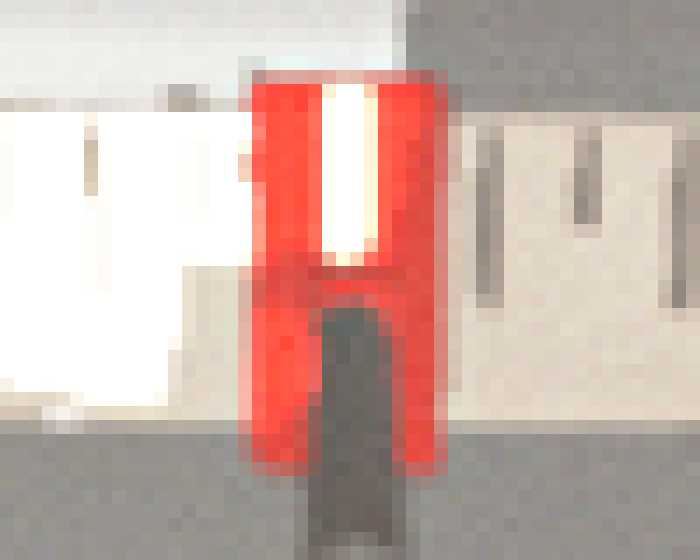

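The tip is at u≈280.1 and the line at u≈279.8–280, so they agree within about 0.3 mm. I'll check the column from the other cameras.

Run:
```python
from h import *
a=[]
for n,c in (("scene",(220,340,160,250)),("side",(200,330,190,310))):
    p=read_camera(n); im=p["pixels"][c[2]:c[3],c[0]:c[1],::-1]; a.append(cv2.resize(im,(390,390 if n=="side" else 300),interpolation=cv2.INTER_CUBIC))
cv2.imwrite("pics/f.png",np.hstack([cv2.resize(x,(390,360)) for x in a]))
p=read_camera("wrist"); save(p,"w25"); s=read_state(); print(s["t"],s["tool_pos"],s["force"],s["opening"])
# project ideal stack outline
o=p["pixels"][:,:,::-1].copy()
for z in (.0275,.0465,.0655):
    uv=proj(p,boxpts(.5867,-.0426,z,np.radians(9.5))); cv2.polylines(o,[cv2.convexHull(uv.astype(np.float32)).astype(int)],True,(255,0,255),1)
cv2.imwrite("pics/w25o.png",cv2.resize(o[130:290,170:330],None,fx=4,fy=4))
```

```text
31.125 [ 0.58131878 -0.01877046  0.10179366] [-6.82778966  4.14371456  7.22262736] 0.016181619695142358
```

View pics/f.png

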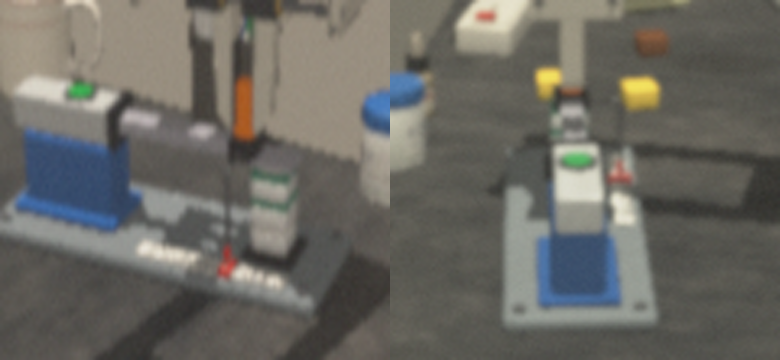

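View pics/w25o.png

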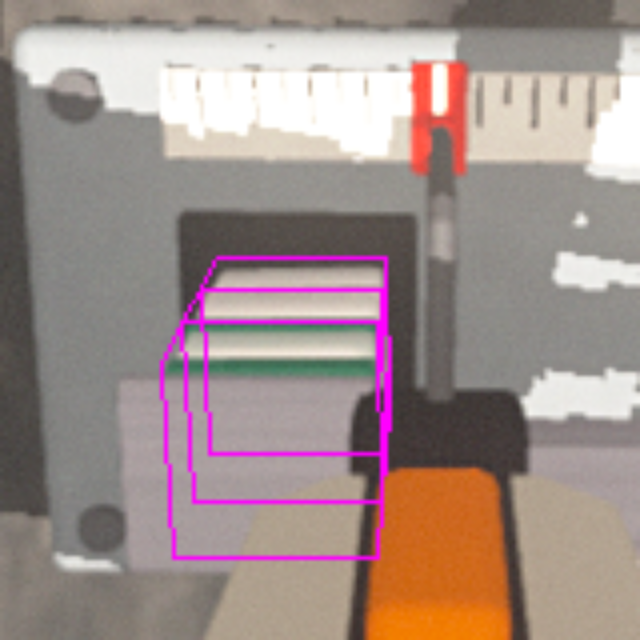

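The column stands straight on the pad under the tongue in both the wrist overlay and the scene view. The pointer is on the line and the button is in. Handing in.

```bash
python3 -c "
from plant import *
print(close_job())"
```

```text
the job is handed in; nothing more can be done
None
```

I finished the job and handed it in at about 31 s on the robot clock, with the gripper still holding the knob.

- **Column:** Both green boxes stand on the white one, which stayed on the pad. Before each release, the edges I measured in the wrist camera agreed within about 0.5 mm. After drawing the boom, the column still looked straight in the wrist and scene views and matched the outline of an ideal stack.
- **Button:** I pressed the green lock button until the fingertips were at 104 mm with about 21 N, which is its fully-in height. The boom then moved freely.
- **Boom:** I gripped the knob at 35 N and drew it out about 67 mm, which matches the 66–67 mm I had measured beforehand. In the last wrist picture the pointer tip is within about 0.3 mm of the white line, perhaps 0.2 mm short. I did not correct that.
- **Other checks:**
  - The wrist force readings stayed around 25 N or below.
  - I did not touch the look-alike boxes or the other things on the bench.
  - The side camera was too coarse to add anything on the column.
  - My estimates of the gauge's angle ranged from 8.9° to 10.1°. I worked with about 9.5° for the pull and placed the boxes with the gripper at 9.9°.

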